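# File the cells into the tester and hold the splined key pressed home

## Task

Two blue battery cells stand loose on the desk in front of the cell tester's open channel: push them one at a time between the rails, sliding them upright along the desk without lifting or tipping them, until all three blue cells stand in single file, touching one another and the tester. Then take the red-handled splined key out of its holder, turn it until its splines match the cross-shaped socket on top of the tester, and slide it in until its steel collar sits flush on the housing, against the spring inside. Leave everything else where it is, and finish while still gripping the key and holding it pressed fully home.

Things in the scene. Friction and masses are not known exactly. Their poses are not given: they have to be found in the camera images.
- tester: Fixed cell tester. Origin: on the desk at the middle of the stop face that cells come up against; +x runs along the channel from the mouth into the housing, z up. Grey housing 115 x 90 x 60 mm high, x = 0 to 115 mm, y = -45 to 45. In front of it, x = -100 to 0, two rails with the desk as floor (see point mouth). Three cells in file have their centres at x = -17, -51 and -85 mm.
- mouth (a point): Where the straight rails begin, on the desk on the centre line, at x = -100 mm of the tester; axes parallel to the tester's. Black rails 14 mm high, 8 mm thick, inner faces 40 mm apart (y = -20 and 20). Before this point they flare outwards at 34 degrees, to about 95 mm apart some 40 mm out.
- socket (a point): Centre of the socket's mouth on the flat housing top, 60 mm above the desk, at x = 45, y = 0 mm of the tester; axes parallel to the tester's. The socket is a cross of two slots along the tester's x and y, each 35 mm long, 10.5 mm wide and 32 mm deep, framed by four bright steel plates. The key fits at any of four yaws, 90 degrees apart.
- contact (a joint): Brass spring contact pin, 15 mm thick, in the middle of the socket. 0 = up, its top 18 mm below the socket's mouth; grows in m as it is pushed down (stop at 0.010). It takes 3 N to start and about 0.9 N more per mm: some 10 N at 0.008, its value with the key fully home. It pushes the key back up if not held.
- cell_a: Loose blue battery cell, upright cylinder 34 mm thick and 60 mm high, about 0.14 kg, steel top. Origin: centre of its underside, z up. It starts 75 to 115 mm outside the point mouth and 24 to 44 mm to one side of the centre line.
- cell_b: Second loose blue cell, just like cell_a, on the other side of the centre line.
- cell_c: Third blue cell of the same kind, already standing between the rails, at the stop face or up to 25 mm short of it. Pushing the others in pushes it along.
- key: Splined key, upright, 82 mm long, about 0.15 kg. Origin: centre of the stem's lower end, z up. Stem z = 0 to 26 mm: a cross of splines along the key's x and y, bars 32 x 8 mm, the lowest 5 mm stepped down to 27 x 5.5. Steel collar 48 mm across, z = 26 to 32. Red square grip 26 x 26 mm, z = 32 to 82, its flats parallel to the splines; a white cross on top lies along them.
- key_collar (a point): Centre of the underside of the key's collar (26 mm above the stem's end); it meets the socket's mouth when the key is home.
- holder: Grey ring fixed to the desk, 60 mm outside, 40 mm bore, 34 mm high. Origin: centre of its underside. The key's stem hangs in the bore with the collar resting on the rim (key origin 8 mm above the desk), at any yaw.
- short_cell: Bystander: short orange cell, 40 mm in diameter, 45 mm high, upright. Origin under its centre. Not part of the job.
- screwdriver: Bystander: screwdriver lying on the desk along its own x.
- mug: Bystander: white mug, 80 mm in diameter, 90 mm high. Origin under its centre.
- tape: Bystander: yellow roll of tape lying flat, 90 mm in diameter, 24 mm high. Origin under its centre.
- pack: Bystander: heavy black battery pack standing on end, 75 x 110 x 212 mm high. Origin under its centre.
- meter: Bystander: yellow hand-held meter lying flat, 150 (its x) x 75 x 39 mm. Origin under its centre.
Not all that is in view belongs to the job. What is shaped like the cell_a but green is not meant.

How it is judged (in metres and radians):
On the way, in this order (a step that is already met when the one before it is completed fails the run):
1. one loose cell is pushed between the rails while the other still waits outside (((x of cell_a in the frame of tester above -0.098 m and y of cell_a in the frame of tester between -0.008 and 0.008 m and x of cell_b in the frame of tester below -0.105 m) or (x of cell_b in the frame of tester above -0.098 m and y of cell_b in the frame of tester between -0.008 and 0.008 m and x of cell_a in the frame of tester below -0.105 m))), for 0.1 s.
2. all three cells stand upright in close single file between the rails (x of each of cell_a, cell_b, cell_c in the frame of tester above -0.095 m and y of cell_a in the frame of tester between -0.008 and 0.008 m and angle between each of cell_a, cell_b, cell_c's own z axis and vertical below 0.1 rad and y of cell_b in the frame of tester between -0.008 and 0.008 m and y of cell_c in the frame of tester between -0.008 and 0.008 m), for 0.2 s.
3. the key's splines have meshed: its stem is at least 12 mm down the socket (z of key_collar in the frame of socket below 0.014 m and horizontal distance between key_collar and socket below 0.004 m), for 0.1 s.
At the end, for the whole second after the job is handed in: All three blue cells upright between the rails, at most 10 mm of slack in the file; the key upright in the socket, within 4 mm of its centre, collar within 2.5 mm of the housing, the pin held down over 5.5 mm and with over 4 N, fingers still gripping, through the last second (all of step 2 and z of key_collar in the frame of socket below 0.0025 m and horizontal distance between key_collar and socket below 0.004 m and value of joint contact above 0.0055 m and contact force between key and contact above 4 N and angle between key's own z axis and vertical below 0.08 rad and contact force between the fingers and key above 2 N); the arm keeps its last pose, push and grip.
It fails at once if a blue cell is lifted more than 20 mm (height (world z) of any of cell_a, cell_b, cell_c above 0.02 m).
It fails at once if a blue cell is tipped over (angle between any of cell_a, cell_b, cell_c's own z axis and vertical above 0.6 rad).
It fails at once if one of the other things on the desk is moved more than 30 mm (distance of any of short_cell, screwdriver, mug, tape, pack, meter from where it was at the start of the episode above 0.03 m).
It also fails if it takes over 72 s, if anything falls off the work surface, if the arm or the gripper's body presses on something with over 40 N, if the wrist force passes 120 N, or if a joint passes its speed limit or range.

## Robot

A 6-joint arm with a two-finger parallel gripper is mounted at the origin on the work surface. World frame = base frame: x ahead of the robot, y to its left, z up, the work surface at z = 0. Lengths are in mm, angles in rad, forces in N, time in s.
With the tool pointing down it reaches from about 200 to 875 mm from the base axis. Payload 3.4 kg.
Tool frame: the origin (TCP) lies midway between the tips of the shut fingers; the grasp point (between the pads) lies 19 mm behind it; x points along the fingers, y is the direction in which the jaws open and shut, and the axes are right-handed (so a half turn about x gives the same grasp; the last joint's range is limited). The gripper opens to 94 mm and grips with 3 to 60 N. Pads are 16 mm wide; open, the fingers measure 119 mm over their backs; the gripper's body (75 mm by 177 mm) begins 78 mm behind the grasp point.
Start: joints at [-1.327, 0.276, 1.505, -0, 1.361, -0.121], TCP at [205.14, -537.199, 205.493] pointing down, gripper open.
Joint ranges: [-2.89, 2.89], [-0.75, 2.08], [0.22, 2.7], [-1.18, 4.32], [0.11, 2.71], [-2.7, 2.7]. Speed limits (rad/s): [2.57, 2.57, 3.14, 3.14, 3.14, 3.14].

## Interface

Orientations are given as [roll, pitch, yaw] about the fixed x, y, z axes, in that order (R = Rz(yaw) Ry(pitch) Rx(roll)).
In Python, from workcell import robot gives the robot as it stands.
- The arm moves only by the tool apply_moves, never from a script. Its argument "series" is a list of rows, each a list of 5 numbers: the opening, from 0 (shut) to 1 (fully open), then the shift along the tool's x, y, z in units of 30 mm (1.0 is 30 mm), then the turn about the tool's x in units of 5 degrees (1.0 is 5 degrees). A call has 1 to 10 rows; each row is the pose to reach, as a shift and turn from the pose commanded when the call began, along the tool's axes at that moment; what a row does not reach only later rows make up. A row lasts 1/12 s, in which the tool goes at most 41.7 mm and 7.16 degrees, less where a joint would pass 70% of its speed; a pose out of reach is approached as far as the arm can. A call with a gripper value outside its range is refused whole. The fingers move at their own pace and stop on an object; "newtons" is the grip in N (left out, the last holds). Time passes only in rows, so rows that repeat a pose let the fingers close. It gives the time, the measured TCP pose, the force and the opening at its end, in the units of the state.
- robot.read_state(): the state, without advancing time (a new reading comes with each control period).
- robot.grab_frame(name): name is "scene" or "top" or "wrist"; returns (picture, depth): 420x560x3 uint8, red, green, blue; 420x560 float32, mm along the optical axis (not along the pixel's ray), 0 where there is no reading.
- robot.get_calibration(name): a dict with "fx", "fy", "cx", "cy" (pixels), "rvec" (rotation vector, rad) and "tvec" (3), from world to camera coordinates, as OpenCV has them. Camera axes: x right, y down, z forward; pixel columns grow to the right and rows downward; lengths in mm; the calibration is good to about 2 mm. A picture is of the moment at which its call begins: read the wrist's pose just before it. get_calibration takes no time and is no camera call; for the wrist camera it gives the pose at the moment of the call.
- robot.close_job(): hands the job in, once; it reports no verdict.
The state is a dict: "t": time; "q": joint angles; "dq": joint speeds; "tau": joint torques, N m; "eef_pos": TCP position; "orientation": TCP orientation; "wrist_force": force on the tool from outside, world axes, zero at the start; "wrist_torque": the same for the moment, N m; "width": finger opening in mm.
Only numpy, scipy, OpenCV 4.12 (cv2) and the standard library are available. Lean on these libraries where they do the work, as an engineer would, in place of code of your own. Each camera call takes 0.05 s, during which the arm holds its last target.

## Working session

There is one attempt and no reset: what is moved stays moved. The work goes in short steps, Python scripts to look and compute and a tool call to move; the robot and the scene stay as the last step left them, time stands still between calls to the robot, and variables do not carry over. Pictures are saved under pics/ and viewed, and the job is handed in when it is done.

Besides the shell and the picture viewer there is one more tool, called by a JSON object that holds its "name" and its "arguments". apply_moves: Moves the arm, as the interface text tells. Its arguments: {"type":"object","properties":{"series":{"type":"array","items":{"type":"array","items":{"type":"number"}}},"newtons":{"type":"number"}},"required":["series"]}

```bash
ls; mkdir -p pics; python3 - <<'E'
from workcell import robot
import cv2
s=robot.read_state(); print({k:(v if not hasattr(v,'round') else v) for k,v in s.items()})
for n in ['scene','top','wrist']:
    c=robot.get_calibration(n); print(n,c)
    im,d=robot.grab_frame(n); cv2.imwrite(f'pics/{n}0.png',im[:,:,::-1])
    import numpy as np; np.save(f'pics/{n}0.npy',d)
E
```

```text
pics
{'t': 0.0, 'q': array([-1.32701328e+00,  2.76610895e-01,  1.50613378e+00, -1.58762197e-05,
        1.36070031e+00, -1.20987764e-01]), 'dq': array([ 0.00038131,  0.00035954,  0.0021818 , -0.00065573,  0.000214  ,
       -0.00083029]), 'tau': array([-1.03970611e-03, -4.04586232e+01, -2.37230211e+01,  6.98783551e-02,
        3.45966232e-02, -1.32565965e-04]), 'eef_pos': array([ 204.97853512, -536.60677614,  204.59543316]), 'orientation': array([-1.68340515,  1.56894393,  1.82296164]), 'wrist_force': array([-0.5013597 , -0.22391671,  0.01262814]), 'wrist_torque': array([ 0.00474196, -0.02329967,  0.09512167]), 'width': 93.69819397329178}
scene {'fx': 490.7230529456565, 'fy': 490.7230529456565, 'cx': 281.444815182608, 'cy': 222.1449475508132, 'rvec': array([ 1.82873726,  1.92451239, -0.59142832]), 'tvec': array([  88.77763927, -445.079895  , 1499.80988588])}
top {'fx': 432.6272673772825, 'fy': 432.6272673772825, 'cx': 281.24756495227217, 'cy': 210.68419815801718, 'rvec': array([ 2.19592316, -2.21031322,  0.09809534]), 'tvec': array([ -84.8111856 ,  550.62945979, 1068.77476876])}
wrist {'fx': 352.4653145250095, 'fy': 352.4653145250095, 'cx': 287.69513557158433, 'cy': 210.64957966529064, 'rvec': array([-2.42703616,  1.67069257,  0.19589669]), 'tvec': array([-574.19385312,  -23.66153737,  389.80130424])}
```

View pics/scene0.png

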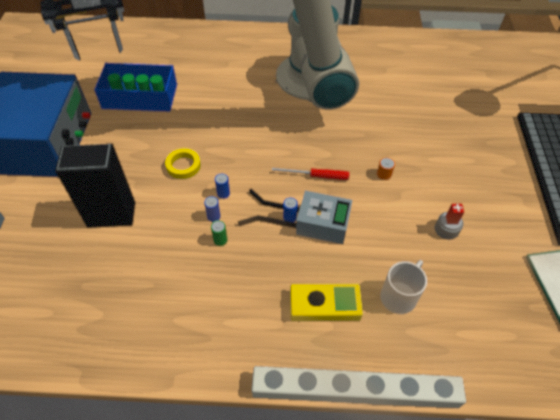

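View pics/top0.png

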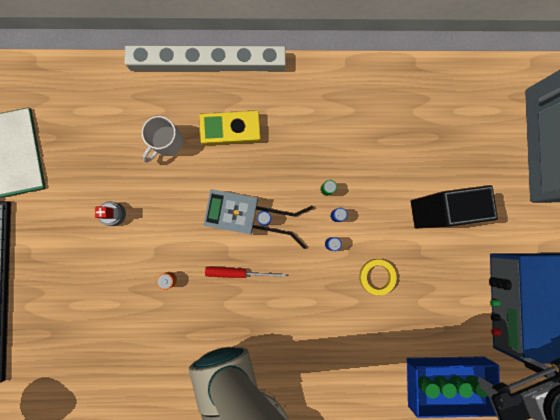

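View pics/wrist0.png

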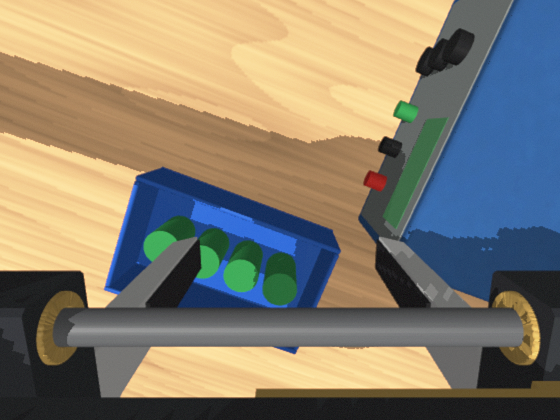

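The top view shows three blue cells: loose ones at (341,215) and (335,244), and cell_c between the rails at (264,218). The one at (330,187) is green, so it is a decoy. The tester is at about (232,212) and the key in its holder at (107,212). I'll confirm these in enlarged crops.

```bash
cat > h.py <<'E'
import numpy as np, cv2
from scipy.spatial.transform import Rotation as R
def unproj(c,uv,z):
    "pixel -> world point at height z"
    Rm=R.from_rotvec(c['rvec']).as_matrix(); t=np.array(c['tvec'])
    uv=np.atleast_2d(uv).astype(float)
    ray=np.c_[(uv[:,0]-c['cx'])/c['fx'],(uv[:,1]-c['cy'])/c['fy'],np.ones(len(uv))]
    o=-Rm.T@t; dw=ray@Rm
    k=(z-o[2])/dw[:,2]
    return o+k[:,None]*dw
def undepth(c,uv,d):
    Rm=R.from_rotvec(c['rvec']).as_matrix(); t=np.array(c['tvec'])
    uv=np.atleast_2d(uv).astype(float); d=np.atleast_1d(d)
    p=np.c_[(uv[:,0]-c['cx'])/c['fx'],(uv[:,1]-c['cy'])/c['fy'],np.ones(len(uv))]*d[:,None]
    return (p-t)@Rm
def proj(c,P):
    p,_=cv2.projectPoints(np.atleast_2d(P).astype(float),np.array(c['rvec']),np.array(c['tvec']),np.array([[c['fx'],0,c['cx']],[0,c['fy'],c['cy']],[0,0,1]]),None)
    return p[:,0]
def crop(im,x0,y0,w,h,s,name):
    cv2.imwrite(name,cv2.resize(im[y0:y0+h,x0:x0+w,::-1],None,fx=s,fy=s,interpolation=cv2.INTER_CUBIC))
E
python3 - <<'E'
from h import *
im=cv2.imread('pics/top0.png')[:,:,::-1]
crop(im,195,170,165,90,4.8,'pics/c1.png')
crop(im,80,190,60,45,10,'pics/c2.png')
E
```

```text
(no output)
```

View pics/c1.png

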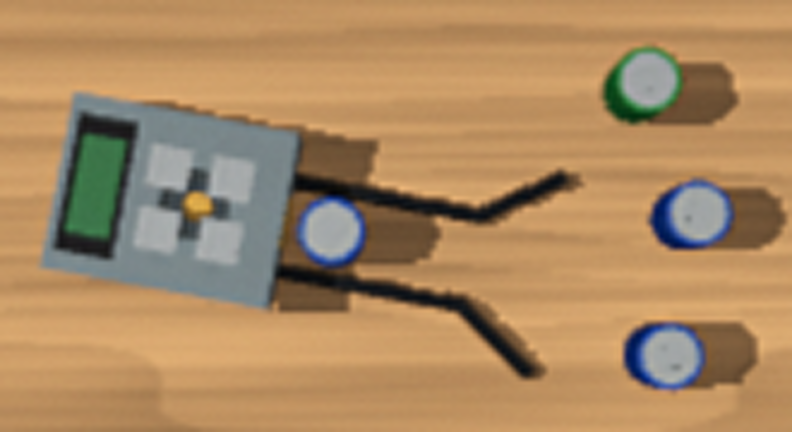

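View pics/c2.png

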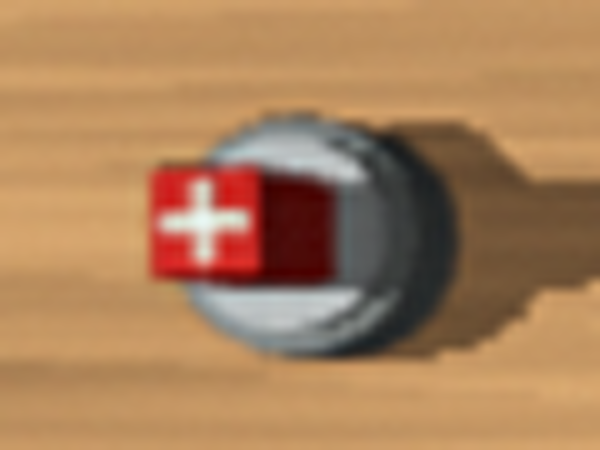

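The crop confirms it. The loose blue cells have their tops at crop (697,214) and (670,356), cell_c is at (331,231) between the rails, and the green decoy at (648,80) is not wanted. The key's cross is at crop2 (205,221). Next I'll turn these into positions.

```bash
python3 - <<'E'
from h import *
from workcell import robot
c=robot.get_calibration('top'); np.set_printoptions(precision=1,suppress=True)
f=lambda p,s,x0,y0:(np.array(p)+.5)/s-.5+[x0,y0]
C1=lambda p:f(p,4.8,195,170)
hc=unproj(c,C1([(76,93),(300,130),(269,308),(42,267)]),60); print('housing',hc, [np.linalg.norm(hc[i]-hc[i-1]) for i in range(4)])
so=unproj(c,C1([(198,206)]),60)[0];
sox=unproj(c,C1([(196,207)]),60)[0]
cells=unproj(c,C1([(698,214),(671,355),(331,231),(648,80)]),60)
xd=(hc[1]+hc[2]-hc[0]-hc[3]);xd=-xd/np.linalg.norm(xd); 
yd2=(hc[1]-hc[2]);print('x dir',xd,'yaw',np.arctan2(xd[1],xd[0]),'yawfrom y',np.arctan2(-(hc[2]-hc[1])[0]*-1,-(hc[2]-hc[1])[1]*-1))
ctr=hc.mean(0); yaw=np.arctan2(xd[1],xd[0])
T=ctr-57.5*xd; T[2]=0
yd=np.array([-xd[1],xd[0],0])
print('origin',T,'socket(meas)',sox,'pred',T+45*xd)
for n,p in zip(['A','B','C','green'],cells): print(n,p,'tester frame',(p-T)@xd,(p-T)@yd)
K=unproj(c,f([(205,221)],10,80,190),90)
ends=unproj(c,f([(203,180),(206,265),(160,224),(248,218)],10,80,190),90)
print('key',K,ends, np.arctan2(*(ends[1]-ends[0])[[1,0]]),np.arctan2(*(ends[3]-ends[2])[[1,0]]))
print('collar/rim',unproj(c,f([(305,235)],10,80,190),40))
d=np.load('pics/top0.npy')
# depth checks
for uv in [(341,215),(335,244),(264,218),(100,212),(215,190),(241,188)]:
    print(uv,undepth(c,[uv],d[uv[1],uv[0]]))
E
```

```text
housing [[600.9  83.2  60. ]
 [581.7 -29.1  60. ]
 [492.3 -13.3  60. ]
 [513.6  99.9  60. ]] [np.float64(88.9039114468273), np.float64(114.00174100968633), np.float64(90.78012979249662), np.float64(115.18641232884809)]
x dir [ 0.2  1.  -0. ] yaw 1.3932386464004218 yawfrom y -1.3952719193578207
origin [537.  -21.4   0. ] socket(meas) [543.2  23.1  60. ] pred [544.9  22.9   0. ]
A [ 538.2 -229.7   60. ] tester frame -204.7692096521631 -37.954245487022426
B [ 467.3 -214.9   60. ] tester frame -202.7743887091439 34.409187757994836
C [530.7 -44.5  60. ] tester frame -23.817813544347423 2.090272743222632
green [ 606.3 -205.3   60. ] tester frame -168.76482817892187 -100.699314998937
key [[545.8 334.   90. ]] [[555.3 334.6  90. ]
 [535.6 333.6  90. ]
 [545.1 344.3  90. ]
 [546.4 324.1  90. ]] -3.0885722588737723 -1.5074917738960194
collar/rim [[545.3 329.2  40. ]]
(341, 215) [[ 536.  -231.6   62.6]]
(335, 244) [[ 466.3 -215.4   66.6]]
(264, 218) [[529.9 -45.6  63.5]]
(100, 212) [[544.9 333.4  91.7]]
(215, 190) [[598.1  72.   62.2]]
(241, 188) [[609.8  13.6   0.5]]
```

```bash
cat >> h.py <<'E'
YAW=1.393; T0=np.array([537.,-21.4,0.])
XD=np.array([np.cos(YAW),np.sin(YAW),0]); YD=np.array([-XD[1],XD[0],0])
def tw(x,y,z=0): return T0+x*XD+y*YD+np.array([0,0,z])
def tool(s): 
    return R.from_euler('xyz',s['orientation']).as_matrix()
def plan(s,target,jaw=None):
    "shift in move units and turn in units to bring TCP to target, tool y parallel to jaw"
    M=tool(s); d=M.T@(np.array(target)-s['eef_pos'])/30
    out=list(d)
    if jaw is not None:
        j=M.T@np.array(jaw); a=np.arctan2(j[2],j[1]); a=(a+np.pi/2)%np.pi-np.pi/2
        out.append(np.degrees(a)/5)
    return np.round(out,3)
E
python3 - <<'E'
from h import *
from workcell import robot
np.set_printoptions(precision=3,suppress=True)
s=robot.read_state(); print(tool(s)); print('A',tw(-204.8,-38),tw(-203,34)); print(plan(s,[400,-200,205],YD), s['q'])
print(plan(s,[538,-230,170],YD))
E
```

```text
[[-0.     0.357 -0.934]
 [ 0.001 -0.934 -0.357]
 [-1.    -0.001 -0.   ]]
A [ 538.18  -229.692    0.   ] [ 467.633 -215.187    0.   ]
[  0.006  -8.168 -10.076 -11.782] [-1.327  0.276  1.506 -0.     1.361 -0.121]
[  1.17   -5.591 -14.017 -11.782]
```

{"name": "apply_moves", "arguments": {"series": [[0.64, 0.2, -0.7, -1.3, -1.4], [0.64, 0.3, -1.2, -2.6, -2.8], [0.64, 0.4, -1.7, -3.9, -4.2], [0.64, 0.5, -2.2, -5.2, -5.6], [0.64, 0.6, -2.7, -6.5, -7.0], [0.64, 0.7, -3.2, -7.8, -8.4], [0.64, 0.8, -3.7, -9.1, -9.8], [0.64, 0.9, -4.2, -10.4, -11.2], [0.64, 1.0, -4.7, -11.7, -11.8], [0.64, 1.2, -5.2, -13.0, -11.8]]}}

```text
t: 0.98
eef_pos: [511.3, -254.3, 170.3]
orientation: [0.921, 1.57, -0.824]
wrist_force: [0.3, 0.0, -0.2]
width: 60.0
```

```bash
cat > snap.py <<'E'
import sys
from h import *
from workcell import robot
np.set_printoptions(precision=3,suppress=True)
def snap(cam,name,st=True):
    s=robot.read_state(); c=robot.get_calibration(cam); im,d=robot.grab_frame(cam)
    cv2.imwrite(f'pics/{name}.png',im[:,:,::-1]); np.savez(f'pics/{name}.npz',d=d,**{k:np.array(v) for k,v in c.items()})
    return s,c,im,d
if __name__=='__main__':
    for cam,name in zip(sys.argv[1::2],sys.argv[2::2]): s,c,im,d=snap(cam,name)
    print('t',s['t'],'pos',s['eef_pos'],'F',s['wrist_force'],'w',s['width'])
E
python3 snap.py wrist w1
```

```text
t 0.9833 pos [ 511.278 -254.272  170.32 ] F [ 0.27   0.038 -0.241] w 60.04254381085212
```

View pics/w1.png

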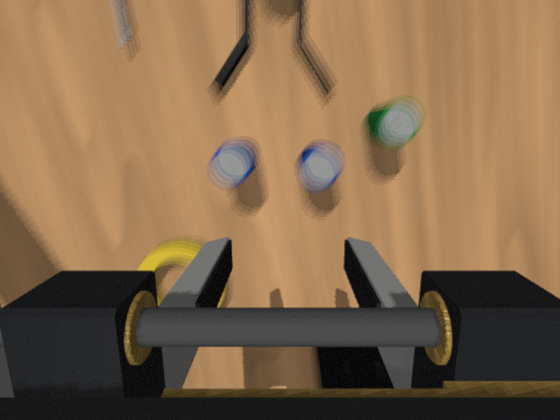

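The image is motion-blurred, so I'll retake it. It shows the two blue cells at (232,162) and (320,165), the green one at (398,122), and the rails at the top.

```bash
python3 snap.py wrist w1b wrist w2
```

```text
t 1.0833 pos [ 513.29  -251.092  168.974] F [-0.257  0.041 -0.686] w 60.040876757436955
```

View pics/w2.png

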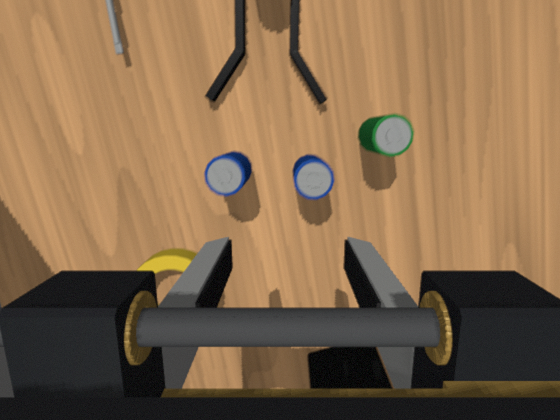

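```bash
python3 - <<'E'
from h import *
from workcell import robot
np.set_printoptions(precision=1,suppress=True)
c=dict(np.load('pics/w2.npz'))
p=unproj(c,[(314,178),(226,175),(392,136)],60)
q=unproj(c,[(244,52),(291,53),(244,0),(291,0)],14)
for P in list(p)+list(q): print(P,'tester',(P-T0)@XD,(P-T0)@YD)
im=cv2.imread('pics/w2.png')[:,:,::-1]; crop(im,190,0,230,200,3.4,'pics/w2c.png')
print(plan(robot.read_state(),[536.8,-230,170],YD))
E
```

```text
[ 539.2 -229.    60. ] tester -203.98669814772236 -38.89026462343743
[ 468.5 -214.4   60. ] tester -202.08228830800022 33.334232271869524
[ 605.8 -206.2   60. ] tester -169.74344697700457 -100.44969793839994
[ 497.7 -115.    14. ] tester -99.0758314944707 22.08600082121998
[ 538.4 -122.8   14. ] tester -99.57804227197549 -19.35438930480342
[505.9 -74.5  14. ] tester -57.72525013107699 21.25486316256966
[545.5 -81.3  14. ] tester -57.41985589266413 -18.93730716737016
[-0.   0.7 -0.9  0.1]
```

View pics/w2c.png

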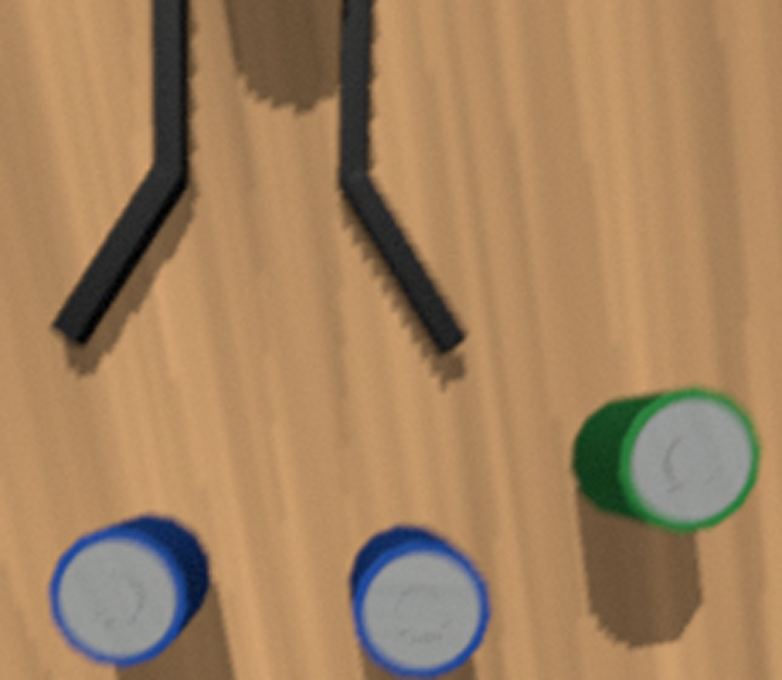

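```bash
sed -i 's/T0=np.array.*/T0=np.array([535.7,-21.2,0.])/' h.py; python3 - <<'E'
from h import *
from workcell import robot
np.set_printoptions(precision=3,suppress=True)
s=robot.read_state(); print(s['eef_pos'],s['q'],tool(s))
print(plan(s,[538.8,-229.3,100],YD),plan(s,[538.8,-229.3,23],YD))
E
```

```text
[ 511.189 -253.382  169.222] [-0.582  0.293  1.573  0.     1.277 -0.411] [[-0.001  0.985 -0.17 ]
 [ 0.001 -0.17  -0.985]
 [-1.    -0.001 -0.001]]
[ 2.307  0.773 -0.946  0.074] [ 4.874  0.777 -0.944  0.074]
```

{"name": "apply_moves", "arguments": {"series": [[0.64, 0.8, 0.6, -0.8, 0], [0.64, 1.6, 0.75, -0.95, 0.1], [0.64, 2.2, 0.77, -0.95, 0.1], [0.64, 2.4, 0.77, -0.95, 0.1], [0.64, 2.4, 0.77, -0.95, 0.1]]}}

```text
t: 1.55
eef_pos: [535.6, -232.2, 96.5]
orientation: [-1.75, 1.567, 2.776]
wrist_force: [-1.0, -0.3, 0.3]
width: 60.1
```

```bash
python3 snap.py wrist w3; python3 - <<'E'
from h import *
from workcell import robot
np.set_printoptions(precision=3,suppress=True)
s=robot.read_state(); print(s['eef_pos'],s['dq'])
print(plan(s,[538.8,-229.3,23],YD))
E
```

```text
t 1.55 pos [ 535.581 -232.19    96.509] F [-1.034 -0.319  0.291] w 60.073541008207435
[ 536.577 -232.737   97.942] [-0.001 -0.024 -0.032  0.002  0.002  0.002]
[ 2.498  0.055 -0.126 -0.098]
```

View pics/w3.png

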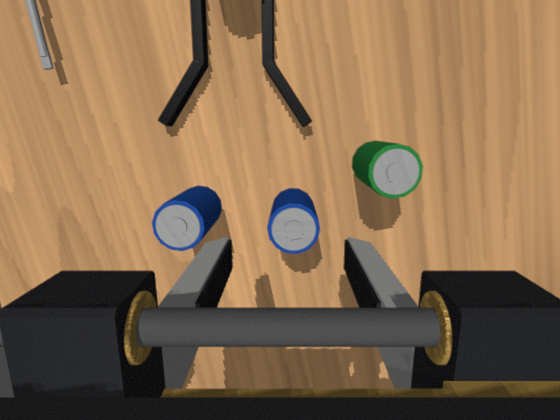

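Cell A's top is at (293,228), centred between the fingers, and B at (180,225) is clear of the left finger. Descending now.

{"name": "apply_moves", "arguments": {"series": [[0.64, 0.8, 0.05, -0.1, 0], [0.64, 1.6, 0.05, -0.1, 0], [0.64, 2.2, 0.05, -0.1, 0], [0.64, 2.45, 0.05, -0.1, 0], [0.64, 2.5, 0.05, -0.1, 0], [0.3, 2.5, 0.05, -0.1, 0], [0.3, 2.5, 0.05, -0.1, 0], [0.3, 2.5, 0.05, -0.1, 0], [0.3, 2.5, 0.05, -0.1, 0], [0.3, 2.5, 0.05, -0.1, 0]], "newtons": 10}}

```text
t: 2.43
eef_pos: [540.0, -229.5, 24.3]
orientation: [1.027, 1.569, -0.729]
wrist_force: [-0.5, -1.0, 4.0]
width: 33.6
```

```bash
python3 snap.py wrist w4; python3 - <<'E'
from h import *
from workcell import robot
np.set_printoptions(precision=3,suppress=True)
s=robot.read_state(); print(s['eef_pos'],s['dq'],(s['eef_pos']-T0)@XD,(s['eef_pos']-T0)@YD)
for x in (-140,-90,-70): print(tw(x,0,23),plan(s,tw(x,0,23),YD))
E
```

```text
t 2.4333 pos [ 539.987 -229.523   24.266] F [-0.458 -1.042  4.02 ] w 33.57381992963501
[ 539.99  -229.546   24.267] [ 0.001  0.001  0.002 -0.001  0.003  0.001] -204.30317657773313 -41.07072222227465
[ 510.939 -158.993   23.   ] [ 0.039 -1.384 -2.134 -0.08 ]
[ 519.783 -109.781   23.   ] [ 0.037 -1.396 -3.8   -0.08 ]
[523.32  -90.097  23.   ] [ 0.037 -1.4   -4.467 -0.08 ]
```

View pics/w4.png

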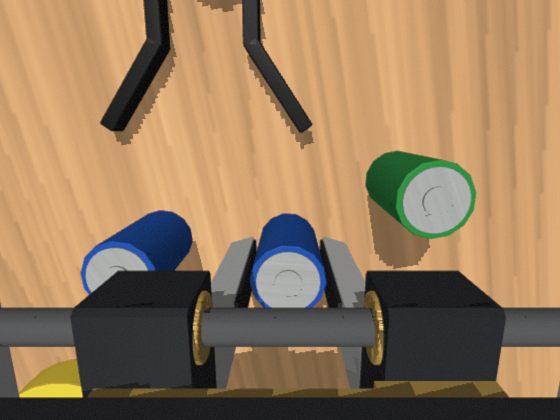

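Cell A is gripped (33.6 mm). I'll slide it to the centre line and then into the channel.

{"name": "apply_moves", "arguments": {"series": [[0.3, 0.02, -0.25, -0.4, 0], [0.3, 0.02, -0.7, -0.9, 0], [0.3, 0.02, -1.1, -1.5, -0.08], [0.3, 0.02, -1.36, -2.0, -0.08], [0.3, 0.02, -1.38, -2.4, -0.08], [0.3, 0.02, -1.39, -2.8, -0.08], [0.3, 0.02, -1.39, -3.2, -0.08], [0.3, 0.02, -1.39, -3.5, -0.08], [0.3, 0.02, -1.39, -3.7, -0.08], [0.3, 0.02, -1.39, -3.8, -0.08]]}}

```text
t: 3.32
eef_pos: [521.2, -110.8, 24.2]
orientation: [0.844, 1.565, -0.902]
wrist_force: [-1.0, -6.0, 6.6]
width: 33.6
```

```bash
python3 snap.py wrist w5 top t5; python3 - <<'E'
from h import *
from workcell import robot
np.set_printoptions(precision=3,suppress=True)
s=robot.read_state(); print(s['eef_pos'],s['wrist_force'],(s['eef_pos']-T0)@XD,(s['eef_pos']-T0)@YD)
for x in (-51,): print(tw(x,0,23),plan(s,tw(x,0,24),YD))
im=cv2.imread('pics/t5.png')[:,:,::-1]; crop(im,195,170,165,90,4.8,'pics/t5c.png')
E
```

```text
t 3.3667 pos [ 521.278 -110.309   24.133] F [ 0.066 -3.243  7.009] w 33.74668138720104
[ 521.234 -110.384   24.1  ] [-0.607 -2.53   6.836] -90.33667058794325 -1.5353409191011038
[526.68  -71.396  23.   ] [-0.    -0.049 -1.311  0.019]
```

View pics/w5.png

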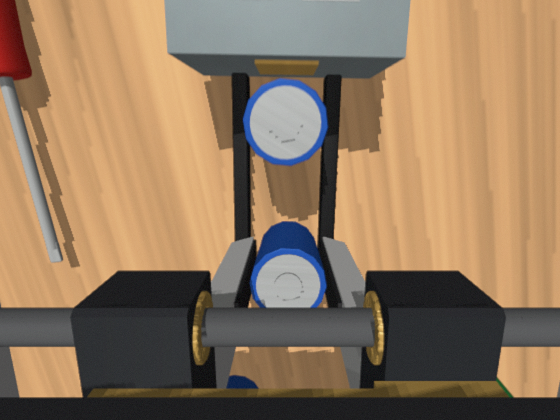

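View pics/t5c.png

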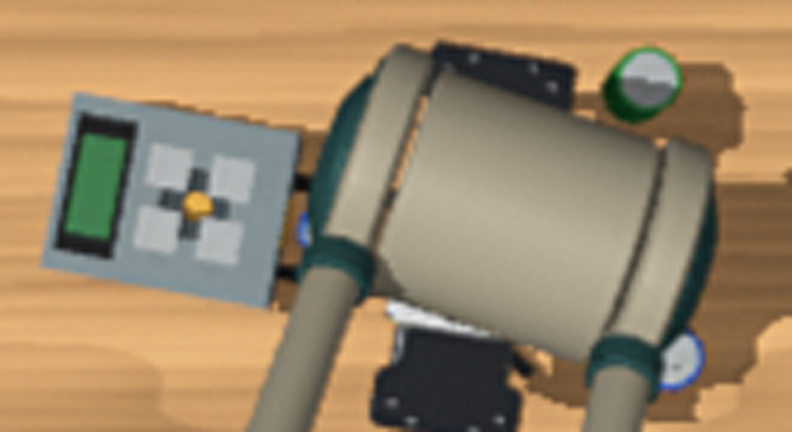

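Cell A is between the rails near x = -90 and B still waits outside. Cell_c is ahead at (286,120). Pushing on to the file position.

{"name": "apply_moves", "arguments": {"series": [[0.3, 0, -0.03, -0.3, 0], [0.3, 0, -0.04, -0.6, 0], [0.3, 0, -0.04, -0.85, 0], [0.3, 0, -0.04, -1.05, 0], [0.3, 0, -0.04, -1.2, 0], [0.3, 0, -0.04, -1.3, 0], [0.3, 0, -0.04, -1.36, 0], [0.3, 0, -0.04, -1.36, 0]]}}

```text
t: 4.08
eef_pos: [525.1, -68.5, 22.2]
orientation: [-1.718, 1.569, 2.817]
wrist_force: [-0.6, -0.9, 0.8]
width: 33.2
```

```bash
python3 snap.py wrist w6; python3 - <<'E'
from h import *
from workcell import robot
np.set_printoptions(precision=3,suppress=True)
s=robot.read_state(); print(s['eef_pos'],s['wrist_force'],(s['eef_pos']-T0)@XD,(s['eef_pos']-T0)@YD)
E
```

```text
t 4.0833 pos [525.061 -68.538  22.225] F [-0.631 -0.922  0.784] w 33.200652118704774
[525.044 -68.709  22.248] [-0.265 -1.064  0.368] -48.64484531504913 2.085676946765146
```

View pics/w6.png

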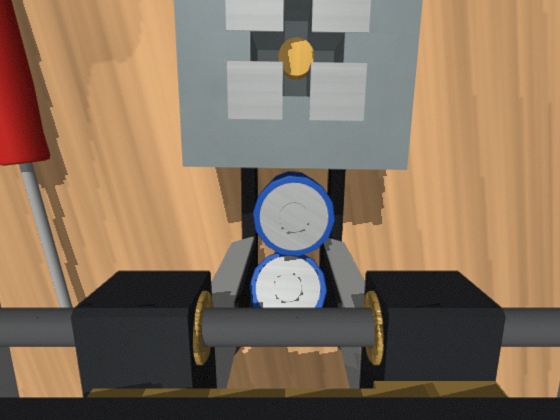

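```bash
python3 - <<'E'
from h import *
np.set_printoptions(precision=1,suppress=True)
c=dict(np.load('pics/w6.npz'))
for P in unproj(c,[(293.5,214),(288,288),(183,167),(407,167),(297,57)],60): print(P,(P-T0)@XD,(P-T0)@YD)
im=cv2.imread('pics/w6.png')[:,:,::-1]; crop(im,200,140,190,190,4,'pics/w6c.png')
E
```

```text
[533.3 -38.3  60. ] -17.266357098655053 -0.623689099213469
[525.2 -70.4  60. ] -50.31214744365272 1.6327497348163853
[493.1 -11.4  60. ] 2.0641112847380745 43.67687455201386
[581.3 -27.3  60. ] 2.100769321299239 -45.90862010743426
[545.   20.9  60. ] 43.08342399595031 -1.6940889462120408
```

View pics/w6c.png

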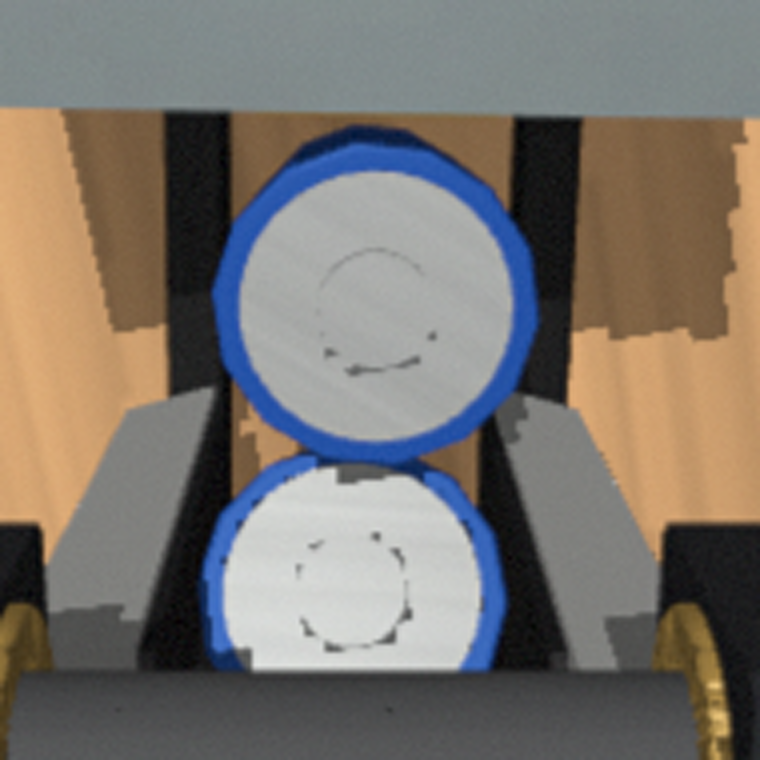

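Cell_c (crop 375,300) still shows about 2 mm of gap to the housing edge, and the force along the channel is small. I'll push a little further until it stops.

{"name": "apply_moves", "arguments": {"series": [[0.3, 0, 0.03, -0.05, 0], [0.3, 0, 0.05, -0.1, 0], [0.3, 0, 0.05, -0.14, 0], [0.3, 0, 0.05, -0.17, 0], [0.3, 0, 0.05, -0.17, 0]]}}

```text
t: 4.55
eef_pos: [527.7, -65.6, 22.4]
orientation: [-0.162, 1.568, -1.909]
wrist_force: [-2.0, -5.9, -0.6]
width: 33.7
```

```bash
python3 snap.py wrist w7; python3 - <<'E'
from h import *
from workcell import robot
np.set_printoptions(precision=3,suppress=True)
s=robot.read_state(); print(s['eef_pos'],s['wrist_force'],(s['eef_pos']-T0)@XD,(s['eef_pos']-T0)@YD)
im=cv2.imread('pics/w7.png')[:,:,::-1]; crop(im,200,140,190,190,4,'pics/w7c.png')
E
```

```text
t 4.55 pos [527.72  -65.578  22.352] F [-1.958 -5.892 -0.566] w 33.701376718543564
[527.676 -65.636  22.341] [-1.825 -4.931 -0.49 ] -45.15486729153934 0.038115597303367596
```

View pics/w7c.png

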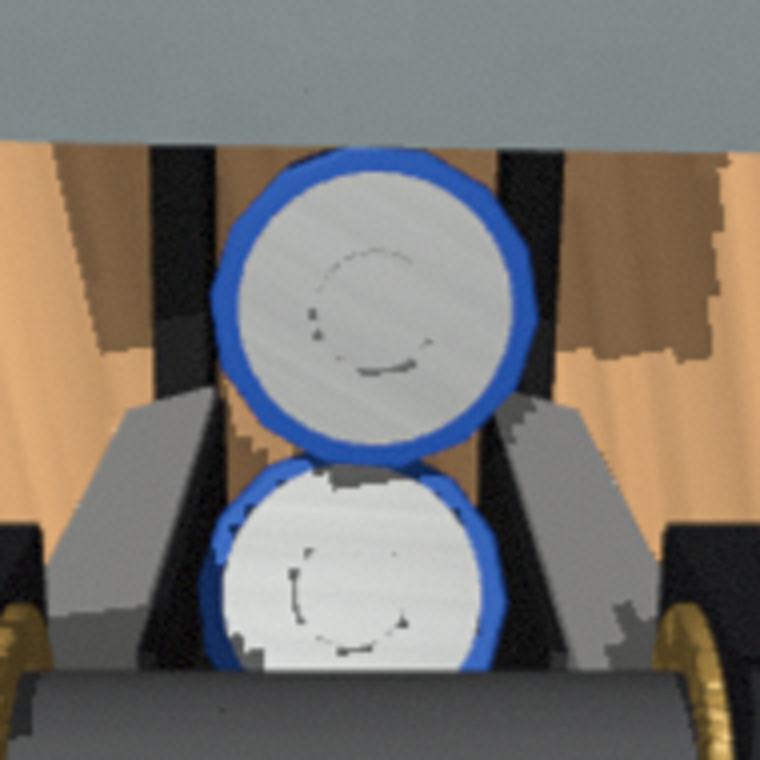

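Cell_c now meets the housing edge, with about 5 N of reaction along the channel. Releasing and moving on to B.

{"name": "apply_moves", "arguments": {"series": [[0.64, 0, 0, 0.05, 0], [0.64, 0, 0, 0.08, 0], [0.64, 0, 0, 0.08, 0], [0.64, -0.6, 0, 0.08, 0], [0.64, -1.4, 0, 0.08, 0], [0.64, -2.3, 0, 0.4, 0], [0.64, -2.7, 0, 1.3, 0]]}}

```text
t: 5.18
eef_pos: [523.2, -100.8, 106.6]
orientation: [1.94, 1.566, 0.194]
wrist_force: [-0.6, -0.3, 0.2]
width: 60.1
```

```bash
python3 snap.py wrist w8; python3 - <<'E'
from h import *
from workcell import robot
np.set_printoptions(precision=3,suppress=True)
s=robot.read_state(); print(s['eef_pos'],s['wrist_force'])
print(plan(s,[468.4,-214.5,100],YD))
E
```

```text
t 5.1833 pos [ 523.191 -100.755  106.559] F [-0.569 -0.276  0.248] w 60.07126190859718
[ 523.682 -107.242  107.998] [ 1.476 -3.966  1.13 ]
[ 0.274 -1.188  3.842  0.014]
```

View pics/w8.png

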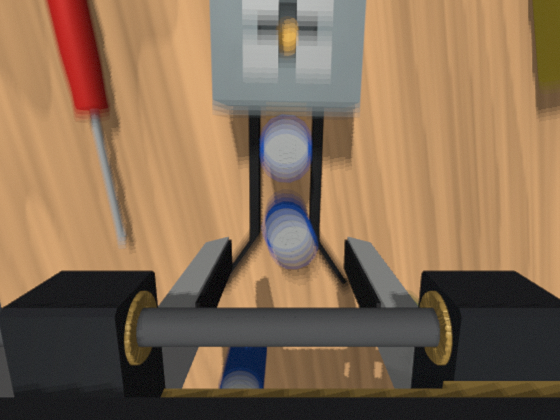

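Cell A seems to have been dragged back, at (290,235) in a blurred image. I'll look again before moving.

```bash
python3 snap.py wrist w9a wrist w9b wrist w9 scene s9; python3 - <<'E'
from h import *
im=cv2.imread('pics/s9.png')[:,:,::-1]; crop(im,180,140,190,130,4.2,'pics/s9c.png')
E
```

```text
t 5.3833 pos [ 521.126 -102.535  103.683] F [ 0.499  0.287 -0.659] w 59.9729713323104
```

View pics/w9.png

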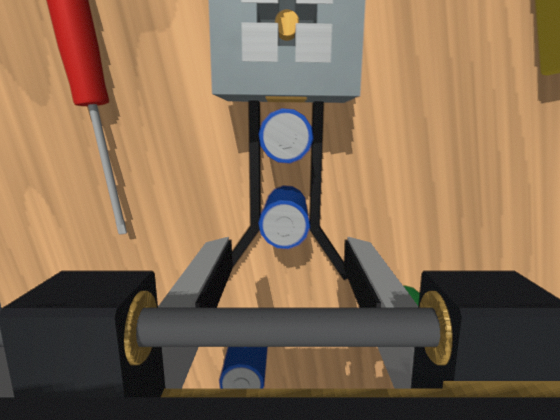

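View pics/s9c.png

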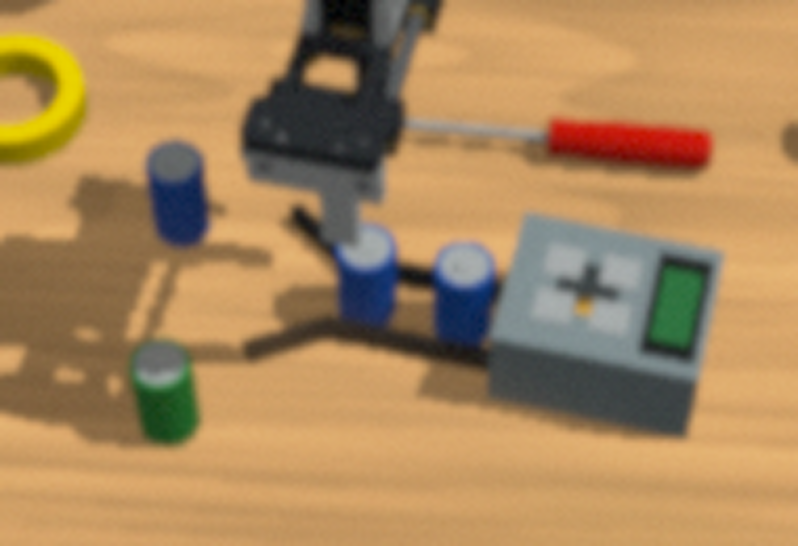

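```bash
python3 - <<'E'
from h import *
from workcell import robot
np.set_printoptions(precision=2,suppress=True)
c=dict(np.load('pics/w9.npz'))
for P in unproj(c,[(285.5,135),(285,224),(242,378),(288,97)],60): print(P,(P-T0)@XD,(P-T0)@YD)
s=robot.read_state(); print(s['eef_pos'],s['wrist_force'])
print(plan(s,[468.4,-214.5,100],YD))
E
```

```text
[532.1  -42.83  60.  ] -21.925798407006816 -0.28415291101632306
[521.43 -99.1   60.  ] -79.19160222313904 0.26411006044198293
[ 469.23 -208.53   60.  ] -196.13573625440074 32.28774031733267
[537.66 -20.94  60.  ] 0.604410090041437 -1.8864198041419489
[ 520.59 -101.98  102.99] [ 0.05 -0.38  0.16]
[ 0.1  -1.04  4.   -0.01]
```

A is upright between the rails at about x = -79, so it was dragged or bounced back on release. Cell_c is about 4 mm off the stop. Pushing B in will push both along. Next time I'll release slowly and lift straight up. Moving to B.

{"name": "apply_moves", "arguments": {"series": [[0.64, 0, -0.2, 0.8, 0], [0.64, 0, -0.5, 1.8, 0], [0.64, 0, -0.8, 2.8, 0], [0.64, 0, -1.0, 3.6, 0], [0.64, 0, -1.04, 4.0, 0], [0.64, 0, -1.04, 4.0, 0], [0.64, 0, -1.04, 4.0, 0], [0.64, 0, -1.04, 4.0, 0]]}}

```text
t: 6.1
eef_pos: [469.5, -213.8, 103.1]
orientation: [-2.673, 1.569, 1.862]
wrist_force: [0.4, -0.4, 0.6]
width: 60.2
```

```bash
python3 snap.py wrist w10; python3 - <<'E'
from h import *
from workcell import robot
np.set_printoptions(precision=3,suppress=True)
s=robot.read_state(); print(s['eef_pos'],s['dq'])
print(plan(s,[468.4,-214.5,24],YD))
E
```

```text
t 6.1 pos [ 469.524 -213.842  103.126] F [ 0.439 -0.357  0.563] w 60.24710293672748
[ 469.601 -213.833  103.262] [ 0.005 -0.005 -0.004 -0.004 -0.001 -0.003]
[ 2.642 -0.034  0.032  0.011]
```

View pics/w10.png

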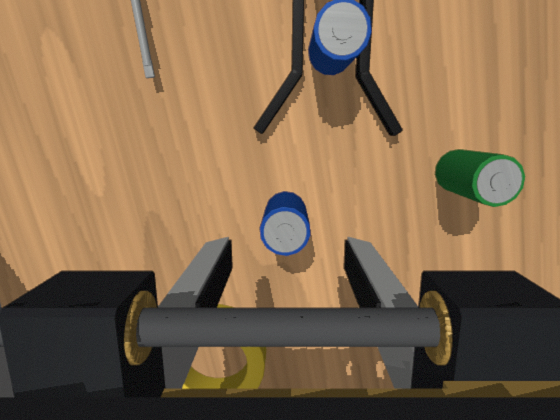

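B's top is at (285,232), centred between the fingers. A stands upright at the rails (342,28). Descending and gripping.

{"name": "apply_moves", "arguments": {"series": [[0.64, 0.8, 0, 0.03, 0], [0.64, 1.6, -0.03, 0.03, 0], [0.64, 2.3, -0.03, 0.03, 0], [0.64, 2.6, -0.03, 0.03, 0], [0.64, 2.6, -0.03, 0.03, 0], [0.3, 2.6, -0.03, 0.03, 0], [0.3, 2.6, -0.03, 0.03, 0], [0.3, 2.6, -0.03, 0.03, 0], [0.3, 2.6, -0.03, 0.03, 0], [0.3, 2.6, -0.03, 0.03, 0]], "newtons": 10}}

```text
t: 6.98
eef_pos: [468.3, -216.2, 26.5]
orientation: [0.912, 1.57, -0.837]
wrist_force: [-1.1, 0.6, 4.4]
width: 33.9
```

```bash
python3 - <<'E'
from h import *
from workcell import robot
np.set_printoptions(precision=3,suppress=True)
s=robot.read_state(); print(s['eef_pos'],s['wrist_force'],s['width'],(s['eef_pos']-T0)@XD,(s['eef_pos']-T0)@YD)
for x in (-145,-110,-83): print(plan(s,tw(x,0,24),YD))
c=dict(np.load('pics/w10.npz'))
for P in unproj(c,[(342,28),(285,232)],60): print(P,(P-T0)@XD,(P-T0)@YD)
E
```

```text
[ 468.263 -216.246   26.549] [-1.096  0.591  4.441] 33.923849419793825 -203.8983884125755 31.877768459396755
[ 0.085  1.062 -1.963 -0.001]
[ 0.084  1.062 -3.13  -0.001]
[ 0.083  1.062 -4.03  -0.001]
[522.122 -99.273  60.   ] -79.2432402851357 -0.4442484277948834
[ 467.85  -214.214   60.   ] -201.97169257369362 32.643651869834564
```

{"name": "apply_moves", "arguments": {"series": [[0.3, 0, 0.2, -0.3, 0], [0.3, 0, 0.5, -0.75, 0], [0.3, 0.03, 0.8, -1.2, 0], [0.3, 0.05, 1.0, -1.6, 0], [0.3, 0.05, 1.06, -2.0, 0], [0.3, 0.05, 1.06, -2.3, 0], [0.3, 0.05, 1.06, -2.6, 0], [0.3, 0.05, 1.06, -2.8, 0], [0.3, 0.05, 1.06, -2.9, 0], [0.3, 0.05, 1.06, -2.9, 0]]}}

```text
t: 7.82
eef_pos: [514.7, -135.2, 24.0]
orientation: [-2.569, 1.57, 1.966]
wrist_force: [-0.2, 0.4, 1.8]
width: 33.6
```

```bash
python3 snap.py wrist w11; python3 - <<'E'
from h import *
from workcell import robot
np.set_printoptions(precision=3,suppress=True)
s=robot.read_state(); print(s['eef_pos'],s['wrist_force'],s['width'],(s['eef_pos']-T0)@XD,(s['eef_pos']-T0)@YD)
for x in (-85,): print(plan(s,tw(x,0,24),YD))
E
```

```text
t 7.8167 pos [ 514.737 -135.195   24.007] F [-0.152  0.375  1.786] w 33.582079945200114
[ 514.697 -135.468   24.042] [0.902 0.705 2.702] 33.42888041746078 -116.18123150414115 0.4623317412171568
[ 0.002  0.015 -1.039 -0.   ]
```

View pics/w11.png

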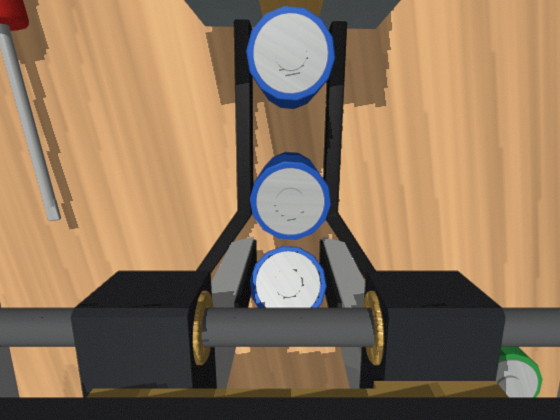

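All three are in line: B in the jaws at (288,282), A at (290,200) and c at (290,55). Pushing along slowly.

{"name": "apply_moves", "arguments": {"series": [[0.3, 0, 0.01, -0.12, 0], [0.3, 0, 0.01, -0.26, 0], [0.3, 0, 0.01, -0.4, 0], [0.3, 0, 0.01, -0.54, 0], [0.3, 0, 0.01, -0.68, 0], [0.3, 0, 0.01, -0.8, 0], [0.3, 0, 0.01, -0.9, 0], [0.3, 0, 0.01, -0.98, 0], [0.3, 0, 0.01, -1.04, 0], [0.3, 0, 0.01, -1.08, 0]]}}

```text
t: 8.7
eef_pos: [521.6, -105.4, 24.8]
orientation: [0.625, 1.567, -1.122]
wrist_force: [-1.5, -7.3, 4.1]
width: 34.0
```

```bash
python3 snap.py wrist w12; python3 - <<'E'
from h import *
from workcell import robot
np.set_printoptions(precision=3,suppress=True)
s=robot.read_state(); print(s['eef_pos'],s['wrist_force'],s['width'],(s['eef_pos']-T0)@XD,(s['eef_pos']-T0)@YD)
E
```

```text
t 8.7 pos [ 521.605 -105.444   24.789] F [-1.512 -7.253  4.123] w 33.957197652044506
[ 521.624 -105.453   24.766] [-0.514 -5.352  3.36 ] 33.188334823362105 -85.414381047574 -1.0467283682611566
```

View pics/w12.png

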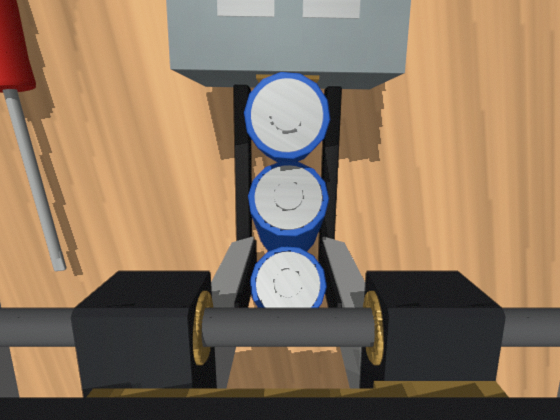

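A leans toward the tester: its lower side shows at (288,245) when it should be hidden. B pivots in the pads and pushes at the top. I'll back off, let B settle, release it, and then push low from behind with closed fingers.

{"name": "apply_moves", "arguments": {"series": [[0.3, 0, 0, 0.08, 0], [0.3, 0, 0, 0.16, 0], [0.3, 0, 0, 0.24, 0], [0.3, 0, 0, 0.24, 0]]}}

```text
t: 9.08
eef_pos: [520.0, -111.1, 24.4]
orientation: [2.45, 1.57, 0.7]
wrist_force: [0.5, 1.1, 4.5]
width: 33.6
```

```bash
python3 snap.py wrist w13; python3 - <<'E'
from h import *
im=cv2.imread('pics/w13.png')[:,:,::-1]; crop(im,190,40,200,290,2,'pics/w13c.png')
E
```

```text
t 9.0833 pos [ 520.011 -111.112   24.365] F [0.47  1.091 4.534] w 33.59792611050689
```

View pics/w13c.png

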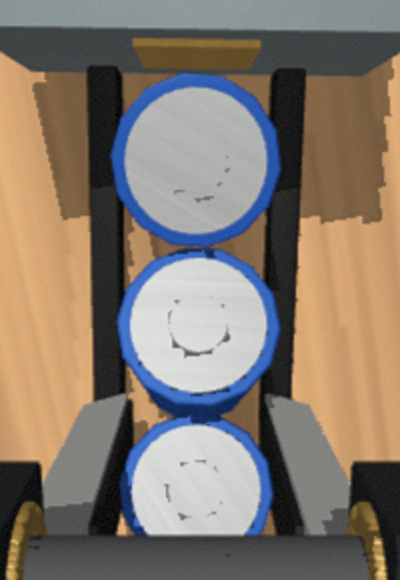

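```bash
cat > tilt.py <<'E'
from h import *
def tilt(name,uv,r=22):
    z=np.load(f'pics/{name}.npz'); c={k:z[k] for k in z}; d=z['d']
    vv,uu=np.mgrid[:d.shape[0],:d.shape[1]]
    m=((uu-uv[0])**2+(vv-uv[1])**2<r*r)&(d>0)
    P=undepth(c,np.c_[uu[m],vv[m]],d[m])
    med=np.median(P[:,2]); 
    A=np.c_[P[:,:2]-P[:,:2].mean(0),np.ones(len(P))]
    g,*_=np.linalg.lstsq(A,P[:,2],rcond=None); r=P[:,2]-A@g
    return P.mean(0),g[:2]@XD[:2],g[:2]@YD[:2],r.std()
if __name__=='__main__':
    import sys
    np.set_printoptions(precision=2,suppress=True)
    for a in sys.argv[2:]:
        u=tuple(map(float,a.split(',')))
        p,gx,gy,r=tilt(sys.argv[1],u[:2],u[2] if len(u)>2 else 22)
        print(a,p,'slopes x,y',round(gx,3),round(gy,3),'res',round(r,2),'tester',(p-T0)@XD,(p-T0)@YD)
E
python3 tilt.py w13 288,118 289,202 288,283; python3 tilt.py w12 288,115 288,198 288,283;python3 tilt.py w11 290,200 290,55
```

```text
288,118 [532.75 -42.79  61.07] slopes x,y -0.035 0.009 res 0.93 tester -21.772101767532835 -0.9186802387443294
289,202 [527.27 -75.49  62.61] slopes x,y -0.39 0.006 res 1.0 tester -54.92462161850544 -1.3006441574445626
288,283 [ 520.44 -110.95   61.6 ] slopes x,y -0.452 0.008 res 1.04 tester -91.03298382780851 -0.8504445658360245
288,115 [534.35 -35.87  62.58] slopes x,y -0.125 0.032 res 0.93 tester -14.678590571770963 -1.26772167506862
288,198 [528.57 -68.3   61.03] slopes x,y -0.523 0.007 res 1.03 tester -47.62250675123207 -1.314921286889618
288,283 [ 521.97 -105.3    61.61] slopes x,y -0.551 0.005 res 1.06 tester -85.20011166412525 -1.3560398198906483
290,200 [522.47 -99.08  60.98] slopes x,y -0.013 0.0 res 0.92 tester -78.9955859962337 -0.7511288880810318
290,55 [532.16 -44.49  61.17] slopes x,y 0.041 0.002 res 0.96 tester -23.552634804783292 -0.6403226988617291
```

The depth slopes give tilts of about 0.4 rad for A and B, which is too close to the 0.6 limit. I'll back off slowly so base friction rights B and A can lower with it.

{"name": "apply_moves", "arguments": {"series": [[0.3, 0, 0, 0.05, 0], [0.3, 0, 0, 0.1, 0], [0.3, 0, 0, 0.15, 0], [0.3, 0, 0, 0.2, 0], [0.3, 0, 0, 0.25, 0], [0.3, 0, 0, 0.3, 0]]}}

```text
t: 9.63
eef_pos: [518.1, -120.3, 24.0]
orientation: [1.768, 1.57, 0.019]
wrist_force: [1.2, 0.9, 2.3]
width: 33.7
```

```bash
python3 snap.py wrist w14
```

```text
t 9.6333 pos [ 518.133 -120.257   23.995] F [1.189 0.857 2.267] w 33.68637587844619
```

View pics/w14.png

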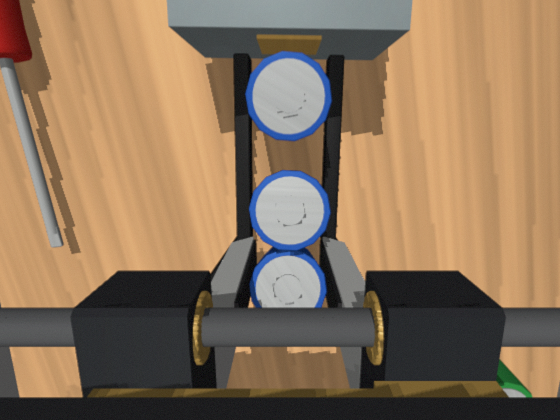

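```bash
python3 tilt.py w14 288,97 290,208 288,284;
```

```text
288,97 [532.22 -44.21  61.12] slopes x,y 0.026 0.002 res 0.94 tester -23.26006113851315 -0.6401349609117254
290,208 [525.34 -87.02  62.7 ] slopes x,y -0.211 0.011 res 0.95 tester -66.61688868213633 -1.446293369992259
288,284 [ 518.59 -119.97   62.39] slopes x,y -0.294 0.001 res 0.98 tester -100.23700860342744 -0.625889362301762
```

{"name": "apply_moves", "arguments": {"series": [[0.3, 0, 0, 0.05, 0], [0.3, 0, 0, 0.1, 0], [0.3, 0, 0, 0.15, 0], [0.3, 0, 0, 0.2, 0], [0.3, 0, 0, 0.25, 0], [0.3, 0, 0, 0.25, 0]]}}

```text
t: 10.18
eef_pos: [515.8, -127.7, 23.8]
orientation: [-1.432, 1.569, 3.102]
wrist_force: [0.5, 1.0, 1.5]
width: 33.7
```

```bash
python3 snap.py wrist w15;  python3 tilt.py w15 288,75 288,208 288,283
```

```text
t 10.1833 pos [ 515.841 -127.688   23.769] F [0.479 1.022 1.462] w 33.6593111334452
288,75 [531.37 -43.85  61.16] slopes x,y 0.011 -0.029 res 0.95 tester -23.05700324384729 0.25492733860652333
288,208 [522.26 -94.57  61.48] slopes x,y -0.092 -0.033 res 0.88 tester -74.58812577685781 0.24981975054761596
288,283 [ 516.46 -126.92   62.29] slopes x,y -0.277 0.009 res 0.92 tester -107.45473377434907 0.23876177243278388
```

View pics/w15.png

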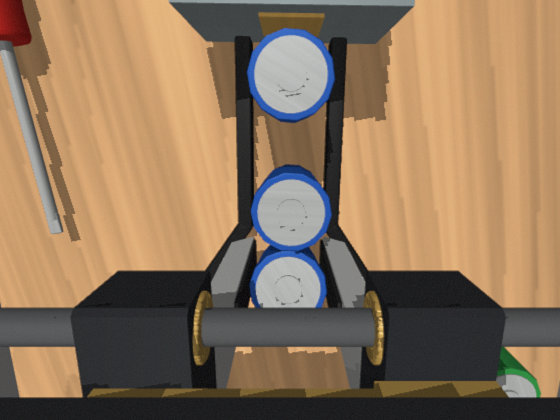

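```bash
python3 tilt.py w11 288,280 ; python3 tilt.py w4 287,275; python3 tilt.py w15 288,279,15
```

```text
288,280 [ 515.36 -134.06   60.2 ] slopes x,y -0.582 0.006 res 1.08 tester -114.67519797853977 0.05784262698790767
287,275 [ 540.61 -225.86   60.9 ] slopes x,y -0.069 -0.001 res 0.81 tester -200.56178267015403 -41.028913556618186
288,279,15 [ 516.78 -125.18   62.07] slopes x,y -0.383 0.022 res 0.81 tester -105.68407157373605 0.22878615335018876
```

{"name": "apply_moves", "arguments": {"series": [[0.3, 0, 0, 0.06, 0], [0.3, 0, 0, 0.12, 0], [0.3, 0, 0, 0.18, 0], [0.3, 0, 0, 0.24, 0], [0.3, 0, 0, 0.3, 0], [0.3, 0, 0, 0.36, 0], [0.3, 0, 0, 0.36, 0]]}}

```text
t: 10.82
eef_pos: [514.6, -138.7, 24.0]
orientation: [-0.255, 1.57, -2.004]
wrist_force: [0.9, 0.0, -1.1]
width: 34.0
```

```bash
python3 snap.py wrist w16;  python3 tilt.py w16 288,200 288,280
```

```text
t 10.8167 pos [ 514.62  -138.742   23.976] F [ 0.944  0.037 -1.068] w 34.032990234296015
288,200 [ 521.57 -102.46   60.98] slopes x,y 0.097 -0.015 res 0.81 tester -82.47432825891907 -0.4628740552174466
288,280 [ 515.4  -136.71   62.17] slopes x,y -0.314 0.01 res 0.87 tester -117.28237686781519 -0.45210605797405085
```

View pics/w16.png

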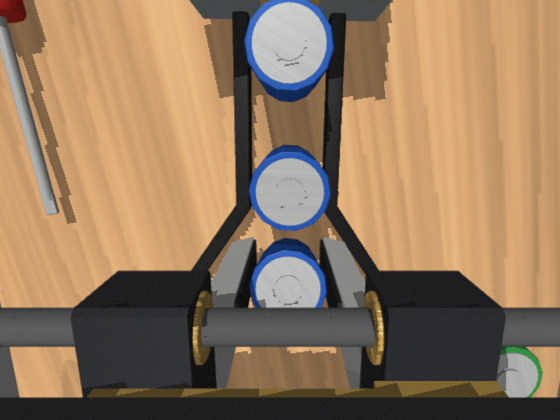

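A is upright again at x ≈ -82. B still leans forward in the jaws, so I'll back off a bit more to right it before releasing.

{"name": "apply_moves", "arguments": {"series": [[0.3, 0, 0, 0.08, 0], [0.3, 0, 0, 0.16, 0], [0.3, 0, 0, 0.24, 0], [0.3, 0, 0, 0.32, 0], [0.3, 0, 0, 0.4, 0], [0.3, 0, 0, 0.48, 0], [0.3, 0, 0, 0.48, 0]]}}

```text
t: 11.45
eef_pos: [512.2, -152.9, 24.1]
orientation: [0.505, 1.57, -1.244]
wrist_force: [-0.0, 0.4, -1.1]
width: 33.8
```

```bash
python3 snap.py wrist w17;  python3 tilt.py w17 288,165 288,280 288,275,15
```

```text
t 11.45 pos [ 512.243 -152.911   24.092] F [-0.001  0.375 -1.092] w 33.81993457504551
288,165 [ 521.69 -102.54   61.02] slopes x,y 0.105 0.001 res 0.81 tester -82.53711899086099 -0.5980857342735286
288,280 [ 512.97 -150.86   62.32] slopes x,y -0.304 0.007 res 0.86 tester -131.63420591071116 -0.558451926348019
288,275,15 [ 513.35 -148.78   61.85] slopes x,y -0.387 0.005 res 0.79 tester -129.5246948219895 -0.5655850285448151
```

View pics/w17.png

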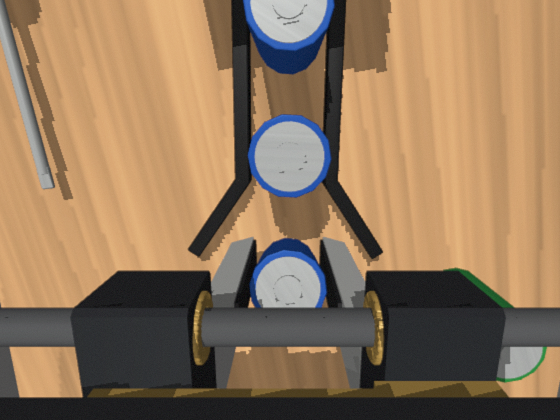

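{"name": "apply_moves", "arguments": {"series": [[0.3, 0.05, 0, 0, 0], [0.3, 0.1, 0, 0, 0], [0.3, 0.15, 0, 0, 0], [0.3, 0.15, 0, 0, 0], [0.3, 0.15, 0, 0, 0]], "newtons": 3}}

```text
t: 11.92
eef_pos: [512.6, -152.6, 19.9]
orientation: [1.087, 1.57, -0.662]
wrist_force: [-0.4, -0.9, 4.1]
width: 34.2
```

```bash
python3 snap.py wrist w18;  python3 tilt.py w18 288,280 288,275,15
```

```text
t 11.9167 pos [ 512.618 -152.6     19.902] F [-0.437 -0.895  4.117] w 34.17140718364025
288,280 [ 513.59 -149.25   61.  ] slopes x,y -0.303 0.006 res 0.78 tester -129.93671417207617 -0.8890123766091669
288,275,15 [ 513.93 -147.3    60.39] slopes x,y -0.283 -0.0 res 0.71 tester -127.9603639894767 -0.8775096962166207
```

View pics/w18.png

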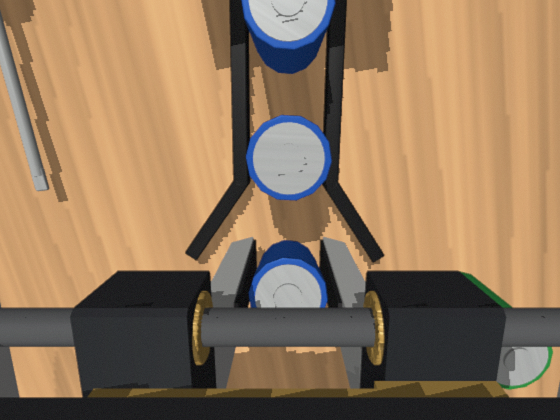

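{"name": "apply_moves", "arguments": {"series": [[0.37, 0.15, 0, 0, 0], [0.37, 0.15, 0, 0, 0], [0.45, 0.1, 0, 0, 0], [0.5, 0, 0, 0, 0]]}}

```text
t: 12.3
eef_pos: [511.5, -151.9, 18.9]
orientation: [-1.881, 1.569, 2.653]
wrist_force: [-0.3, -0.2, -0.1]
width: 44.7
```

```bash
python3 snap.py wrist w19;  python3 tilt.py w19 288,280 288,275,15
```

```text
t 12.3 pos [ 511.526 -151.881   18.887] F [-0.251 -0.183 -0.129] w 44.717824106693705
288,280 [ 511.94 -152.26   51.22] slopes x,y -2.386 -0.248 res 7.94 tester -133.19403083324354 0.21025197261571818
288,275,15 [ 512.19 -150.92   49.06] slopes x,y -3.125 -0.329 res 7.74 tester -131.82909163451723 0.20055123431179525
```

View pics/w19.png

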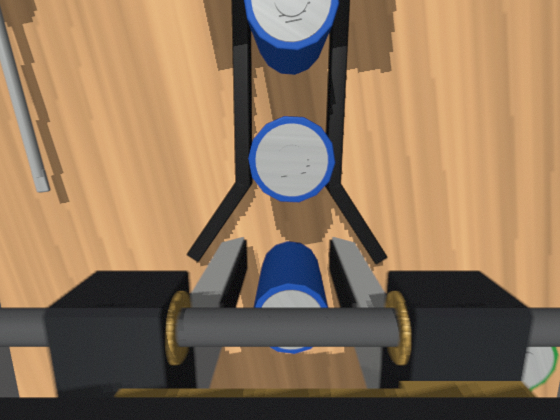

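B has settled upright, with its front side visible at rows 243–290. Lifting straight up to look.

{"name": "apply_moves", "arguments": {"series": [[0.6, 0, 0, 0, 0], [0.6, 0, 0, 0, 0], [0.6, -0.8, 0, 0, 0], [0.6, -1.8, 0, 0, 0], [0.6, -2.8, 0, 0, 0], [0.6, -3.2, 0, 0, 0], [0.6, -3.2, 0, 0, 0], [0.6, -3.2, 0, 0, 0]]}}

```text
t: 13.02
eef_pos: [512.3, -152.4, 115.9]
orientation: [1.268, 1.57, -0.481]
wrist_force: [-0.3, -0.3, -0.1]
width: 56.5
```

```bash
python3 snap.py wrist w20
```

```text
t 13.0167 pos [ 512.343 -152.374  115.905] F [-0.327 -0.258 -0.068] w 56.46229278571982
```

View pics/w20.png

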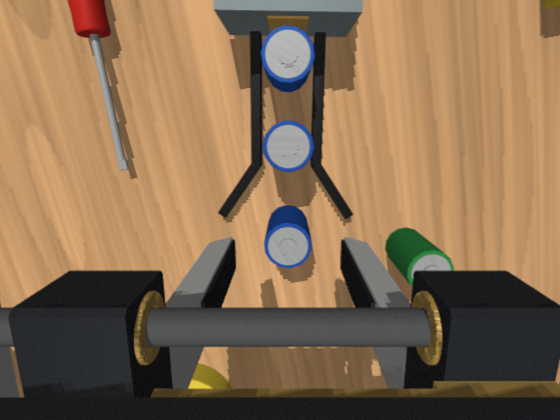

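```bash
python3 tilt.py w20 288,240,16 289,146,17 288,53,17; python3 - <<'E'
from h import *
np.set_printoptions(precision=2,suppress=True)
c=dict(np.load('pics/w20.npz'))
for P in unproj(c,[(288,241),(288.5,146),(288,54)],60): print(P,(P-T0)@XD,(P-T0)@YD)
for P in unproj(c,[(262,100),(316,100)],14): print(P,(P-T0)@XD,(P-T0)@YD)
from workcell import robot
s=robot.read_state(); print(s['eef_pos'])
for p in (tw(-200,0,110),tw(-200,0,12)): print(plan(s,p,YD))
E
```

```text
288,240,16 [ 511.04 -162.48   60.74] slopes x,y -0.059 0.011 res 0.86 tester -143.4103624342458 -0.715403421190522
289,146,17 [523.09 -99.2   60.72] slopes x,y -0.004 0.015 res 0.95 tester -79.00344397404025 -1.384006948181692
288,53,17 [532.43 -43.41  60.85] slopes x,y -0.008 0.001 res 1.0 tester -22.43846508023805 -0.7142068395376733
[ 510.88 -163.41   60.  ] -144.36305976830192 -0.7194274005098251
[522.76 -99.13  60.  ] -78.99518351983029 -1.0464203463816086
[532.37 -43.79  60.  ] -22.826074573280785 -0.7172125406841581
[508.69 -63.8   14.  ] -46.707103873483774 19.046065570208583
[549.22 -71.09  14.  ] -46.71302396273165 -22.12953872182245
[ 511.53 -152.01  114.84]
[ 0.16  0.02  2.23 -0.  ]
[ 3.43  0.03  2.23 -0.  ]
```

All three are upright: B at x = -144, A at -79 and c at -22.5, with the line at about y = -0.8. I'll nearly close the fingers, go down behind B, and push low (about 7 mm above the desk).

{"name": "apply_moves", "arguments": {"series": [[0.09, 0, 0.03, 0.6, 0], [0.09, 0, 0.05, 1.2, 0], [0.09, 0, 0.05, 1.6, 0], [0.09, 0.3, 0.05, 1.65, 0], [0.09, 1.1, 0.05, 1.65, 0], [0.09, 1.9, 0.05, 1.65, 0], [0.09, 2.6, 0.05, 1.65, 0], [0.09, 3.1, 0.05, 1.65, 0], [0.09, 3.4, 0.05, 1.65, 0], [0.09, 3.4, 0.05, 1.65, 0]]}}

```text
t: 13.9
eef_pos: [502.7, -199.8, 10.6]
orientation: [-1.938, 1.565, 2.596]
wrist_force: [-0.1, 0.4, 0.4]
width: 8.4
```

```bash
python3 snap.py wrist w21;  python3 - <<'E'
from h import *
np.set_printoptions(precision=3,suppress=True)
from workcell import robot
s=robot.read_state(); print(s['eef_pos'],s['wrist_force'],(s['eef_pos']-T0)@XD,(s['eef_pos']-T0)@YD)
for p in (tw(-172,-.8,7),tw(-110,-.8,7)): print(plan(s,p,YD))
E
```

```text
t 13.9 pos [ 502.742 -199.754   10.633] F [-0.096  0.381  0.364] w 8.440501493443804
[ 503.818 -200.377   12.077] [ 0.645 -0.267  0.228] -181.99106955261965 -0.31003785987586924
[ 0.17   0.017 -0.333 -0.003]
[ 0.172  0.016 -2.399 -0.003]
```

View pics/w21.png

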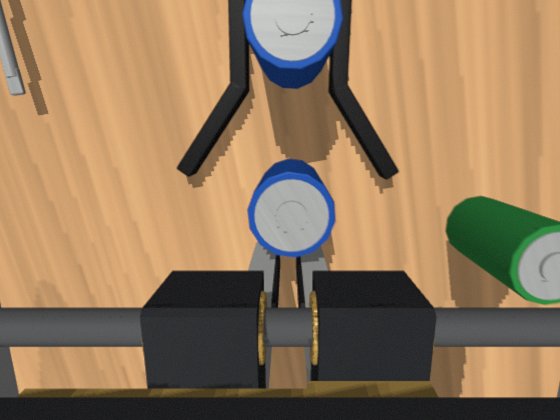

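{"name": "apply_moves", "arguments": {"series": [[0.09, 0.13, 0.02, -0.15, 0], [0.09, 0.17, 0.02, -0.35, 0], [0.09, 0.17, 0.02, -0.5, 0], [0.09, 0.17, 0.02, -0.65, 0], [0.09, 0.17, 0.02, -0.8, 0], [0.09, 0.17, 0.02, -0.95, 0], [0.09, 0.17, 0.02, -1.1, 0], [0.09, 0.17, 0.02, -1.25, 0], [0.09, 0.17, 0.02, -1.35, 0], [0.09, 0.17, 0.02, -1.4, 0]]}}

```text
t: 14.78
eef_pos: [513.4, -160.0, 8.8]
orientation: [0.968, 1.57, -0.78]
wrist_force: [0.2, -1.7, 2.1]
width: 8.3
```

```bash
python3 snap.py wrist w22;  python3 - <<'E'
from h import *
np.set_printoptions(precision=3,suppress=True)
from workcell import robot
s=robot.read_state(); print(s['eef_pos'],s['wrist_force'],(s['eef_pos']-T0)@XD,(s['eef_pos']-T0)@YD)
for p in (tw(-110,-.8,7),): print(plan(s,p,YD))
E
```

```text
t 14.7833 pos [ 513.387 -159.96     8.792] F [ 0.239 -1.732  2.092] w 8.343761103240494
[ 513.376 -159.848    8.74 ] [-0.214 -1.042  1.734] -140.4106442040539 -2.549067273170624
[ 0.058 -0.058 -1.014  0.003]
```

View pics/w22.png

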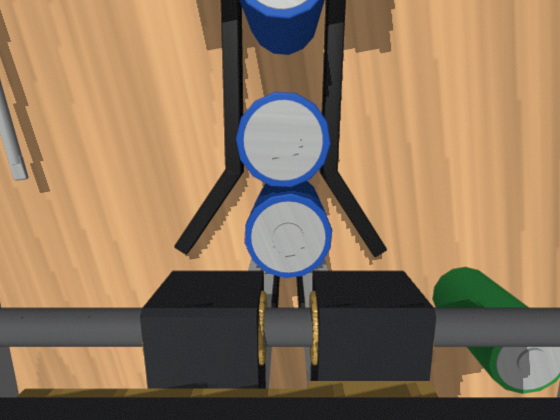

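B (288,235) slides upright and has just reached A (284,140). Continuing slowly.

{"name": "apply_moves", "arguments": {"series": [[0.09, 0, -0.02, -0.1, 0], [0.09, 0.03, -0.05, -0.22, 0], [0.09, 0.03, -0.05, -0.34, 0], [0.09, 0.03, -0.05, -0.46, 0], [0.09, 0.03, -0.05, -0.58, 0], [0.09, 0.03, -0.05, -0.7, 0], [0.09, 0.03, -0.05, -0.8, 0], [0.09, 0.03, -0.05, -0.86, 0], [0.09, 0.03, -0.05, -0.86, 0]]}}

```text
t: 15.58
eef_pos: [516.1, -134.1, 7.6]
orientation: [0.374, 1.571, -1.374]
wrist_force: [-0.1, -3.9, 3.6]
width: 8.7
```

```bash
python3 snap.py wrist w23;  python3 - <<'E'
from h import *
np.set_printoptions(precision=3,suppress=True)
from workcell import robot
s=robot.read_state(); print(s['eef_pos'],s['wrist_force'],(s['eef_pos']-T0)@XD,(s['eef_pos']-T0)@YD)
for p in (tw(-110,-.8,7),): print(plan(s,p,YD))
E
```

```text
t 15.5833 pos [ 516.118 -134.083    7.641] F [-0.101 -3.945  3.559] w 8.66126691585709
[ 516.093 -134.092    7.58 ] [-0.552 -3.3    4.163] -114.5803202686558 -0.6681117582663353
[ 0.019  0.004 -0.153  0.001]
```

View pics/w23.png

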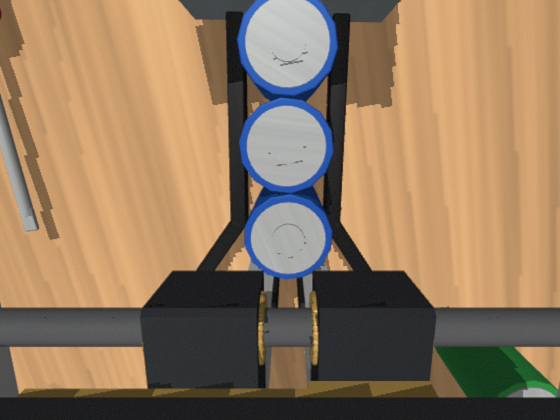

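All three are now touching and upright. A few more millimetres should bring c to the stop.

{"name": "apply_moves", "arguments": {"series": [[0.09, 0, 0, -0.07, 0], [0.09, 0, 0, -0.13, 0], [0.09, 0, 0, -0.18, 0], [0.09, 0, 0, -0.22, 0], [0.09, 0, 0, -0.25, 0], [0.09, 0, 0, -0.25, 0]]}}

```text
t: 16.13
eef_pos: [517.2, -128.1, 7.6]
orientation: [-0.011, 1.569, -1.758]
wrist_force: [-2.2, -7.7, 4.6]
width: 8.2
```

```bash
python3 snap.py wrist w24;  python3 - <<'E'
from h import *
np.set_printoptions(precision=3,suppress=True)
from workcell import robot
s=robot.read_state(); print(s['eef_pos'],s['wrist_force'],(s['eef_pos']-T0)@XD,(s['eef_pos']-T0)@YD)
E
python3 tilt.py w24 288,235,18 287,145,20 287,40,25
```

```text
t 16.1333 pos [ 517.227 -128.081    7.609] F [-2.194 -7.665  4.594] w 8.235566502469188
[ 517.204 -128.06     7.618] [-1.676 -7.551  5.198] -108.44636339372708 -0.6950189222089155
288,235,18 [ 522.39 -101.33   61.41] slopes x,y -0.093 0.02 res 0.78 tester -81.22277041768999 -1.0758877308006523
287,145,20 [527.83 -68.96  61.43] slopes x,y -0.056 0.04 res 0.84 tester -48.395465864582775 -0.6972712485014695
287,40,25 [533.79 -35.64  61.21] slopes x,y -0.041 -0.0 res 0.96 tester -14.548605235701014 -0.6756013819682173
```

View pics/w24.png

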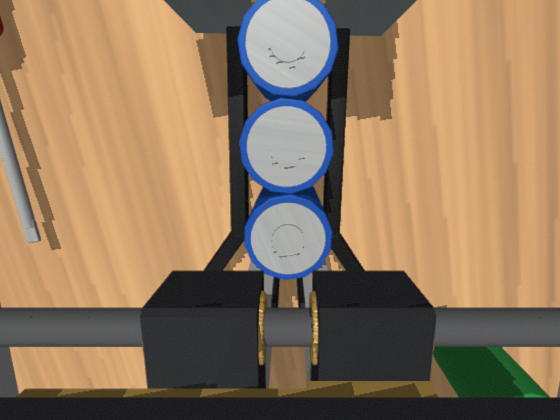

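The reaction is 7.7 N and the spacings are 33–34 mm, so c is at the stop. Backing off gently, then up.

{"name": "apply_moves", "arguments": {"series": [[0.09, 0, 0, 0.03, 0], [0.09, 0, 0, 0.1, 0], [0.09, 0, 0, 0.25, 0], [0.09, 0, 0, 0.5, 0], [0.09, -0.3, 0, 0.9, 0], [0.09, -1.2, 0, 1.2, 0], [0.09, -2.4, 0, 1.2, 0], [0.09, -3.6, 0, 1.2, 0], [0.09, -4.2, 0, 1.2, 0], [0.09, -4.2, 0, 1.2, 0]]}}

```text
t: 17.02
eef_pos: [513.8, -164.5, 138.8]
orientation: [1.346, 1.561, -0.404]
wrist_force: [1.5, -0.5, 0.8]
width: 8.7
```

```bash
python3 snap.py wrist w25a wrist w25 scene s25;  python3 - <<'E'
from h import *
im=cv2.imread('pics/s25.png')[:,:,::-1]; crop(im,180,140,190,130,4.2,'pics/s25c.png')
E
```

```text
t 17.1167 pos [ 510.926 -163.037  134.327] F [-0.804  0.635  0.325] w 8.464926584338317
```

View pics/w25.png

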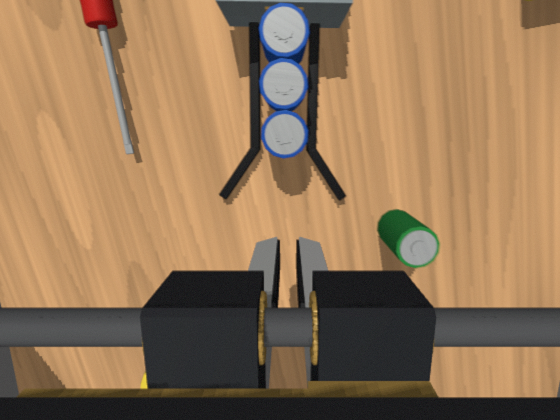

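View pics/s25c.png

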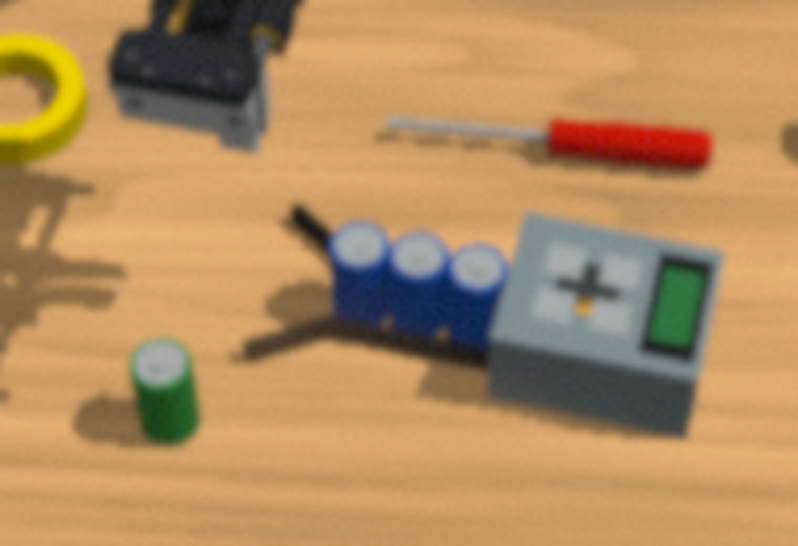

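All three cells stand upright in single file against the tester. Next is the key at about (546,334).

```bash
python3 - <<'E'
from h import *
np.set_printoptions(precision=3,suppress=True)
from workcell import robot
s=robot.read_state(); print(s['eef_pos'],s['q'])
print(plan(s,[545.8,334,165],[np.cos(.06),np.sin(.06),0]))
c=dict(np.load('pics/w25.npz'))
for P in unproj(c,[(284,29),(283,83),(284.5,134)],60): print(P,(P-T0)@XD,(P-T0)@YD)
E
python3 tilt.py w25 284,29,14 283,83,14 284,134,14
```

```text
[ 510.106 -162.567  133.103] [-0.439  0.269  1.704  0.     1.17  -0.26 ]
[ -1.054  -1.77  -16.501  -2.733]
[533.505 -35.879  60.   ] -14.835589948014475 -0.4356658351635959
[526.722 -69.112  60.   ] -48.74454764549051 0.3631836639870614
[ 521.59  -102.899   60.   ] -82.90695945453606 -0.5616427877320593
284,29,14 [533.45 -36.16  61.01] slopes x,y -0.011 -0.009 res 1.03 tester -15.121481323130691 -0.42821070938834155
283,83,14 [526.7  -69.22  60.99] slopes x,y -0.014 -0.02 res 0.95 tester -48.85342037427709 0.3633433412084503
284,134,14 [ 521.26 -102.82   60.87] slopes x,y 0.009 -0.013 res 0.97 tester -82.8921405393418 -0.21907396294288276
```

{"name": "apply_moves", "arguments": {"series": [[0.64, -0.5, -0.1, -1.3, 0], [0.64, -1.0, -0.2, -2.6, 0], [0.64, -1.1, -0.4, -3.9, 0], [0.64, -1.1, -0.5, -5.2, 0], [0.64, -1.1, -0.7, -6.5, 0], [0.64, -1.1, -0.8, -7.8, 0], [0.64, -1.1, -1.0, -9.1, -0.6], [0.64, -1.1, -1.1, -10.4, -1.2], [0.64, -1.1, -1.3, -11.7, -1.8], [0.64, -1.1, -1.4, -13.0, -2.4]]}}

```text
t: 18.0
eef_pos: [536.8, 230.3, 164.3]
orientation: [-1.336, 1.566, -2.872]
wrist_force: [0.9, -0.7, -0.0]
width: 60.1
```

```bash
sed -i 's/T0=np.array.*/T0=np.array([536.1,-19.1,0.])/' h.py; python3 - <<'E'
from h import *
np.set_printoptions(precision=3,suppress=True)
from workcell import robot
s=robot.read_state(); print(s['eef_pos'],s['q'])
print(plan(s,[545.8,334,165],[np.cos(.06),np.sin(.06),0]))
E
```

```text
[536.777 230.285 164.257] [0.286 0.318 1.549 0.    1.28  0.252]
[-0.031  0.419 -3.445 -0.294]
```

{"name": "apply_moves", "arguments": {"series": [[0.64, 0, 0.15, -1.2, -0.3], [0.64, 0, 0.3, -2.3, -0.3], [0.64, 0, 0.4, -3.1, -0.3], [0.64, 0, 0.42, -3.4, -0.3], [0.64, 0, 0.42, -3.4, -0.3], [0.64, 0, 0.42, -3.4, -0.3], [0.64, 0, 0.42, -3.4, -0.3]]}}

```text
t: 18.58
eef_pos: [547.7, 329.2, 165.8]
orientation: [-0.786, 1.568, -2.3]
wrist_force: [-0.0, -0.3, -0.9]
width: 60.0
```

```bash
python3 snap.py wrist k1;python3 - <<'E'
from h import *
im=cv2.imread('pics/k1.png')[:,:,::-1]; crop(im,220,120,150,150,4,'pics/k1c.png')
E
```

```text
t 18.5833 pos [547.675 329.201 165.758] F [-0.008 -0.253 -0.907] w 60.00511880088566
```

View pics/k1.png

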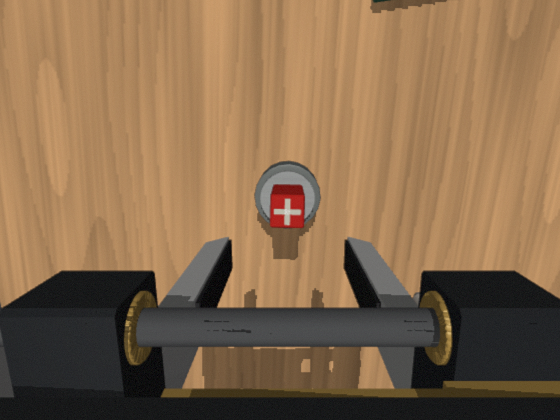

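View pics/k1c.png

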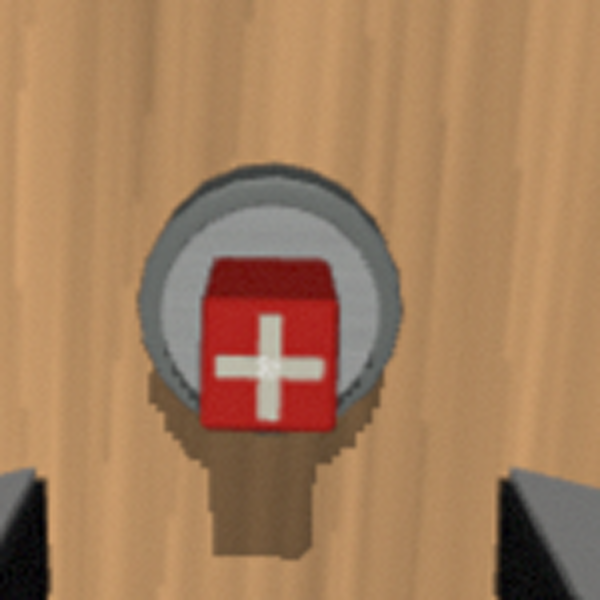

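```bash
python3 - <<'E'
from h import *
np.set_printoptions(precision=2,suppress=True)
from workcell import robot
c=dict(np.load('pics/k1.npz'))
f=lambda p:(np.array(p)+.5)/4-.5+[220,120]
P=unproj(c,f([(202,298),(337,298),(337,430),(200,430),(270,368),(215,370),(323,369),(270,316),(269,421)]),90)
print(P)
print('ctr',P[:4].mean(0),P[4]); 
ang=lambda a,b:np.degrees(np.arctan2((b-a)[1],(b-a)[0]))
print([ang(P[0],P[1]),ang(P[3],P[2]),ang(P[2],P[1])-90,ang(P[3],P[0])-90,ang(P[5],P[6]),ang(P[8],P[7])-90],np.linalg.norm(P[1]-P[0]),np.linalg.norm(P[2]-P[1]))
H=unproj(c,f([(270,307)]),34);print('collar?',H, unproj(c,f([(270,305)]),40))
s=robot.read_state(); M=tool(s); print(s['eef_pos'],'jaw ang',np.degrees(np.arctan2(M[1,1],M[0,1])))
E
```

```text
[[533.79 346.79  90.  ]
 [558.53 348.21  90.  ]
 [560.21 323.09  90.  ]
 [534.55 321.62  90.  ]
 [546.99 334.31  90.  ]
 [536.81 333.35  90.  ]
 [556.83 334.69  90.  ]
 [546.44 344.14  90.  ]
 [547.38 324.11  90.  ]]
ctr [546.77 334.93  90.  ] [546.99 334.31  90.  ]
[np.float64(3.27030789433634), np.float64(3.2851458436940573), np.float64(3.846037148409536), np.float64(1.7323632364585393), np.float64(3.823806988559697), np.float64(2.6856101113929753)] 24.780374947892874 25.170104440724515
collar? [[546.72 334.99  34.  ]] [[546.65 336.6   40.  ]]
[547.86 329.16 166.15] jaw ang 3.2128169503395463
```

```bash
python3 - <<'E'
from h import *
np.set_printoptions(precision=3,suppress=True)
from workcell import robot
s=robot.read_state()
print(plan(s,[546.9,334.6,47],[np.cos(.056),np.sin(.056),0]))
E
```

```text
[ 3.971 -0.017 -0.188  0.001]
```

{"name": "apply_moves", "arguments": {"series": [[0.64, 0.8, -0.02, -0.15, 0], [0.64, 1.8, -0.02, -0.19, 0], [0.64, 2.8, -0.02, -0.19, 0], [0.64, 3.5, -0.02, -0.19, 0], [0.64, 3.9, -0.02, -0.19, 0], [0.64, 3.95, -0.02, -0.19, 0], [0.64, 3.95, -0.02, -0.19, 0]]}}

```text
t: 19.22
eef_pos: [547.0, 335.2, 47.7]
orientation: [-0.975, 1.569, -2.49]
wrist_force: [0.1, 0.1, 0.6]
width: 60.3
```

```bash
python3 snap.py wrist k2
```

```text
t 19.2167 pos [546.985 335.239  47.676] F [0.098 0.088 0.644] w 60.259536026235935
```

View pics/k2.png

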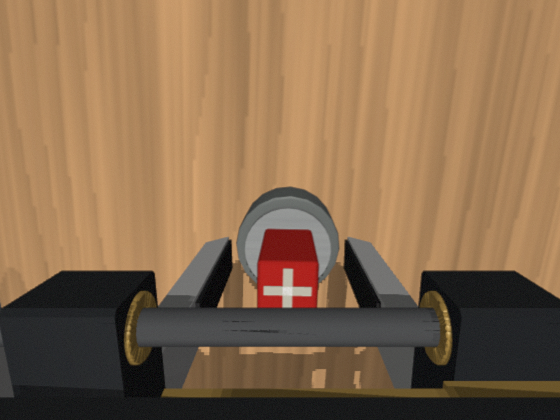

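The red grip is centred and square between the fingers, with the white cross at (288,291). Gripping at 50 N and lifting.

{"name": "apply_moves", "arguments": {"series": [[0.1, 0, 0, 0, 0], [0.1, 0, 0, 0, 0], [0.1, 0, 0, 0, 0], [0.1, 0, 0, 0, 0], [0.1, 0, 0, 0, 0], [0.1, 0, 0, 0, 0], [0.1, 0, 0, 0, 0]], "newtons": 50}}

```text
t: 19.85
eef_pos: [547.1, 336.9, 48.4]
orientation: [1.767, 1.571, 0.254]
wrist_force: [-0.0, 0.2, 1.6]
width: 26.2
```

```bash
python3 - <<'E'
from h import *
np.set_printoptions(precision=3,suppress=True)
from workcell import robot
s=robot.read_state(); M=tool(s); print(s['eef_pos'],s['wrist_force'],s['width'],'jaw',np.degrees(np.arctan2(M[1,1],M[0,1])))
E
```

```text
[547.118 336.9    48.438] [-0.032  0.177  1.648] 26.227643766037673 jaw 3.3095992655337665
```

{"name": "apply_moves", "arguments": {"series": [[0.1, -0.5, 0, 0, 0], [0.1, -1.2, 0, 0, 0], [0.1, -2.1, 0, 0, 0], [0.1, -2.8, 0, 0, 0], [0.1, -3.0, 0, 0.4, 0], [0.1, -3.0, 0, 1.2, 0.5], [0.1, -3.0, 0, 2.3, 1.0], [0.1, -3.0, 0, 3.4, 1.6], [0.1, -3.0, 0, 4.5, 2.2], [0.1, -3.0, 0, 5.6, 2.7]]}}

```text
t: 20.68
eef_pos: [555.7, 166.7, 136.8]
orientation: [-0.892, 1.568, -2.643]
wrist_force: [0.1, 1.5, -1.6]
width: 25.8
```

```bash
python3 - <<'E'
from h import *
np.set_printoptions(precision=3,suppress=True)
from workcell import robot
s=robot.read_state(); M=tool(s); print(s['eef_pos'],s['wrist_force'],s['width'],'jaw',np.degrees(np.arctan2(M[1,1],M[0,1])))
print(tw(45,0), plan(s,tw(-15,0,140),YD))
E
```

```text
[555.668 166.689 136.769] [ 0.078  1.504 -1.559] 25.83257441218809 jaw -10.312000960100445
[544.059  25.191   0.   ] [-0.099  0.468  6.71  -0.025]
```

{"name": "apply_moves", "arguments": {"series": [[0.1, 0, 0.1, 1.0, 0], [0.1, 0, 0.2, 2.2, 0], [0.1, 0, 0.3, 3.4, 0], [0.1, 0, 0.4, 4.6, 0], [0.1, 0, 0.45, 5.7, 0], [0.1, 0, 0.47, 6.4, 0], [0.1, 0, 0.47, 6.7, 0], [0.1, 0, 0.47, 6.7, 0], [0.1, 0, 0.47, 6.7, 0]]}}

```text
t: 21.43
eef_pos: [534.7, -31.0, 137.5]
orientation: [-2.241, 1.569, 2.292]
wrist_force: [0.1, 1.0, -1.5]
width: 25.7
```

```bash
python3 snap.py wrist k3a wrist k3; python3 - <<'E'
from h import *
im=cv2.imread('pics/k3.png')[:,:,::-1]; crop(im,200,60,180,150,4,'pics/k3c.png')
E
```

```text
t 21.4833 pos [534.889 -30.364 137.654] F [-0.401  0.374 -1.446] w 25.62651641076981
```

View pics/k3.png

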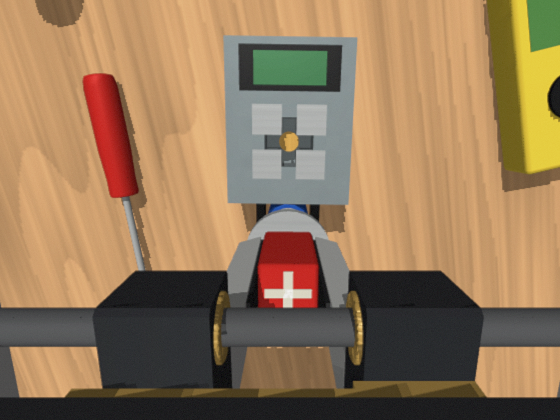

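View pics/k3c.png

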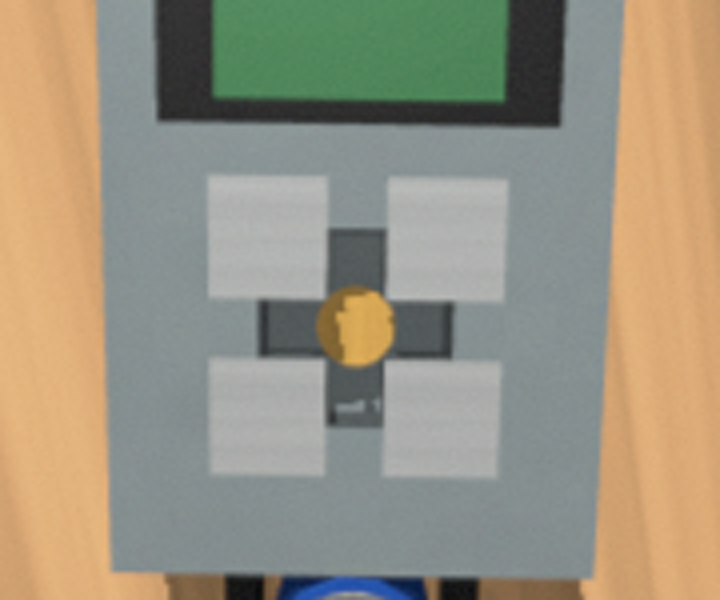

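```bash
python3 - <<'E'
from h import *
np.set_printoptions(precision=2,suppress=True)
z=np.load('pics/k3.npz'); c={k:z[k] for k in z if k!='d'}
f=lambda p:(np.array(p)+.5)/4-.5+[200,60]
P=unproj(c,f([(328,299),(387,299),(384,361),(326,358),(208,175),(508,178),(210,475),(499,478),(258,328),(453,329),(357,228),(356,428)]),60)
ang=lambda a,b:np.degrees(np.arctan2((b-a)[1],(b-a)[0]))
print('centers',P[:4].mean(0),P[4:8].mean(0),P[8:10].mean(0),P[10:].mean(0))
for q in (P[:4].mean(0),P[4:8].mean(0),P[8:12].mean(0)): print('tester',(q-T0)@XD,(q-T0)@YD)
print('angs (y axis+180)',ang(P[4],P[5]),ang(P[6],P[7]),ang(P[0],P[1]),ang(P[8],P[9]),'x-90',ang(P[6],P[4])-90,ang(P[7],P[5])-90,ang(P[11],P[10])-90)
print('lens',np.linalg.norm(P[8]-P[9]),np.linalg.norm(P[10]-P[11]),np.linalg.norm(P[0]-P[1]))
K=unproj(c,[(288,293.5),(268,293),(308,294)],179.3)
print('key top',K,ang(K[1],K[2]))
d=z['d']; print(undepth(c,[(281,286),(295,301)],[d[286,281],d[301,295]]))
im=cv2.imread('pics/k3.png')[:,:,::-1]; crop(im,220,190,140,130,5,'pics/k3d.png')
E
```

```text
centers [545.63  24.73  60.  ] [545.6   24.62  60.  ] [545.52  24.91  60.  ] [545.66  24.69  60.  ]
tester 44.82303080681371 -1.6232448030664626
tester 44.70624172701231 -1.6184083308192225
tester 44.88517865849963 -1.5781657990992204
angs (y axis+180) -10.751554921128067 -10.781310952021222 -10.19461371438373 -10.481317928085705 x-90 -11.129824392060428 -10.55030610009102 -10.448867187105733
lens 34.870099429762256 35.125905475996795 10.501212905993992
key top [[534.86 -32.93 179.3 ]
 [526.56 -31.21 179.3 ]
 [543.16 -34.65 179.3 ]] -11.706323760991415
[[532.52 -29.23 178.86]
 [537.22 -36.57 179.88]]
```

View pics/k3d.png

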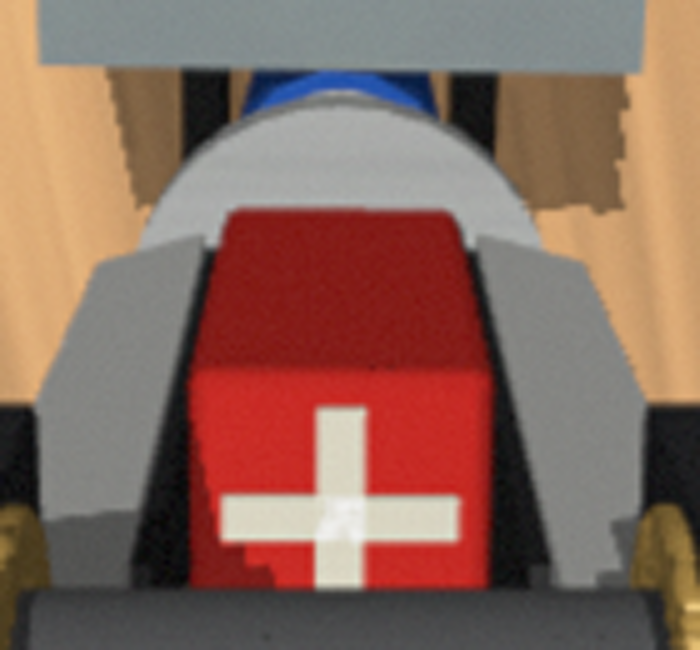

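```bash
python3 - <<'E'
from h import *
np.set_printoptions(precision=3,suppress=True)
z=np.load('pics/k3.npz'); c={k:z[k] for k in z if k!='d'}
from workcell import robot
s=robot.read_state(); M=tool(s); print(s['eef_pos'],'jaw',np.degrees(np.arctan2(M[1,1],M[0,1])),M[:,0])
e=unproj(c,[(287.6,209.6)],129.2)[0]; print('collar ctr est',e-24*XD)
a=np.radians(-10.6)
print(plan(s,[545.8,27.0,137],[np.cos(a),np.sin(a),0]))
E
```

```text
[535.049 -30.034 137.771] jaw -10.144030464780084 [-0.     0.001 -1.   ]
collar ctr est [534.772 -31.962 129.2  ]
[ 0.027  0.018 -1.935  0.091]
```

{"name": "apply_moves", "arguments": {"series": [[0.1, 0, 0.02, -0.6, 0.09], [0.1, 0.2, 0.02, -1.2, 0.09], [0.1, 0.5, 0.02, -1.7, 0.09], [0.1, 0.8, 0.02, -1.92, 0.09], [0.1, 0.85, 0.02, -1.92, 0.09], [0.1, 0.85, 0.02, -1.92, 0.09], [0.1, 0.85, 0.02, -1.92, 0.09]]}}

```text
t: 22.12
eef_pos: [545.9, 25.3, 112.5]
orientation: [-0.307, 1.57, -2.063]
wrist_force: [0.1, -0.6, -1.7]
width: 25.9
```

```bash
python3 snap.py wrist k4 scene s4; python3 - <<'E'
from h import *
np.set_printoptions(precision=3,suppress=True)
from workcell import robot
s=robot.read_state(); M=tool(s); print(s['eef_pos'],'jaw',np.degrees(np.arctan2(M[1,1],M[0,1])),s['wrist_force'])
a=np.radians(-10.6)
print(plan(s,[545.85,26.8,112],[np.cos(a),np.sin(a),0]))
im=cv2.imread('pics/s4.png')[:,:,::-1]; crop(im,250,130,120,120,5,'pics/s4c.png')
E
```

```text
t 22.1667 pos [546.13   24.952 112.809] F [-0.233 -0.736 -0.406] w 25.70672783588062
[546.238  24.809 112.993] jaw -10.66919633557473 [-0.316 -0.594 -1.679]
[ 0.033 -0.025 -0.063 -0.014]
```

View pics/k4.png

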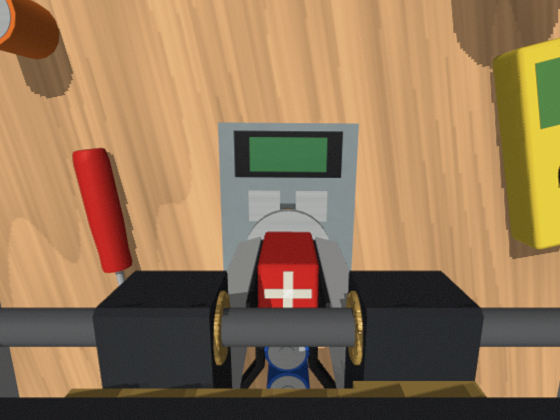

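View pics/s4c.png

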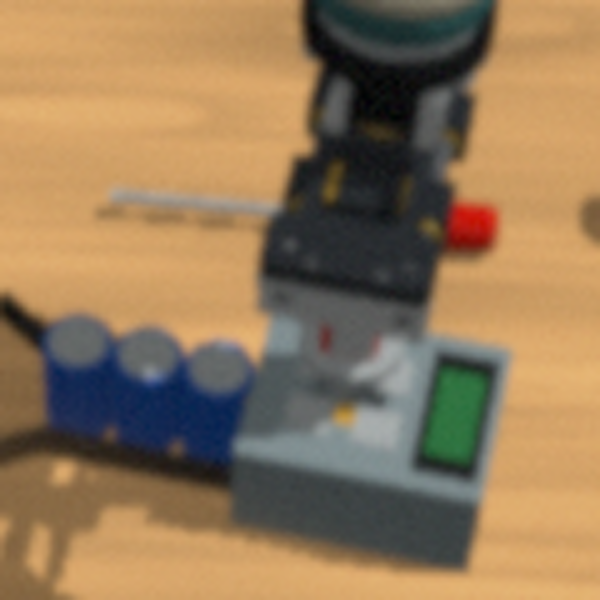

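{"name": "apply_moves", "arguments": {"series": [[0.1, 0.1, -0.01, -0.06, 0], [0.1, 0.25, -0.02, -0.06, 0], [0.1, 0.4, -0.02, -0.06, 0], [0.1, 0.52, -0.02, -0.06, 0], [0.1, 0.58, -0.02, -0.06, 0], [0.1, 0.58, -0.02, -0.06, 0]]}}

```text
t: 22.72
eef_pos: [545.2, 27.1, 94.4]
orientation: [-1.387, 1.569, 3.139]
wrist_force: [-0.3, -0.0, -1.7]
width: 25.6
```

```bash
python3 - <<'E'
from h import *
np.set_printoptions(precision=3,suppress=True)
from workcell import robot
s=robot.read_state(); M=tool(s); print(s['eef_pos'],'jaw',np.degrees(np.arctan2(M[1,1],M[0,1])),s['wrist_force'],s['wrist_torque'])
a=np.radians(-10.6)
print(plan(s,[545.85,26.8,74],[np.cos(a),np.sin(a),0]))
E
```

```text
[545.174  27.123  94.425] jaw -10.658944192871756 [-0.311 -0.021 -1.721] [-0.053 -0.013  0.002]
[ 0.681  0.025  0.006 -0.012]
```

The stem tip is about 6 mm into the socket with no contact force. Continuing down.

{"name": "apply_moves", "arguments": {"series": [[0.1, 0.08, 0.01, 0, 0], [0.1, 0.18, 0.015, 0, 0], [0.1, 0.28, 0.015, 0, 0], [0.1, 0.36, 0.015, 0, 0], [0.1, 0.4, 0.015, 0, 0], [0.1, 0.4, 0.015, 0, 0]]}}

```text
t: 23.22
eef_pos: [545.9, 27.2, 82.8]
orientation: [-1.306, 1.57, -3.062]
wrist_force: [0.2, -0.9, -1.1]
width: 25.5
```

```bash
python3 - <<'E'
from h import *
np.set_printoptions(precision=3,suppress=True)
from workcell import robot
s=robot.read_state(); M=tool(s); print(s['eef_pos'],'jaw',np.degrees(np.arctan2(M[1,1],M[0,1])),s['wrist_force'],s['wrist_torque'],s['width'])
a=np.radians(-10.6)
print(plan(s,[545.5,26.8,74],[np.cos(a),np.sin(a),0]))
E
```

```text
[545.851  27.154  82.763] jaw -10.647222799552384 [ 0.233 -0.9   -1.14 ] [ 0.022 -0.103  0.012] 25.54004838344009
[ 0.292 -0.009  0.014 -0.009]
```

The stem is 17.7 mm down, so it has meshed. Now pressing against the spring.

{"name": "apply_moves", "arguments": {"series": [[0.1, 0.06, 0, 0.01, 0], [0.1, 0.12, 0, 0.01, 0], [0.1, 0.18, 0, 0.01, 0], [0.1, 0.24, 0, 0.01, 0], [0.1, 0.3, 0, 0.01, 0], [0.1, 0.34, 0, 0.01, 0], [0.1, 0.34, 0, 0.01, 0], [0.1, 0.34, 0, 0.01, 0]], "newtons": 60}}

```text
t: 23.88
eef_pos: [546.2, 27.0, 74.4]
orientation: [1.857, 1.57, 0.1]
wrist_force: [-2.5, 1.4, 9.6]
width: 25.3
```

```bash
python3 - <<'E'
from h import *
np.set_printoptions(precision=3,suppress=True)
from workcell import robot
s=robot.read_state(); M=tool(s); print(s['eef_pos'],'jaw',np.degrees(np.arctan2(M[1,1],M[0,1])),s['wrist_force'],s['wrist_torque'],s['width'])
E
```

```text
[546.229  27.01   74.398] jaw -10.65017474311165 [-2.455  1.425  9.561] [ 0.166  0.576 -0.01 ] 25.344238098770656
```

{"name": "apply_moves", "arguments": {"series": [[0.1, 0.05, 0, 0, 0], [0.1, 0.1, 0, 0, 0], [0.1, 0.15, 0, 0, 0], [0.1, 0.2, 0, 0, 0], [0.1, 0.2, 0, 0, 0], [0.1, 0.2, 0, 0, 0]]}}

```text
t: 24.38
eef_pos: [546.3, 27.0, 74.3]
orientation: [1.676, 1.567, -0.08]
wrist_force: [-11.8, 2.4, 45.4]
width: 25.4
```

```bash
python3 snap.py wrist k6 scene s6; python3 - <<'E'
from h import *
np.set_printoptions(precision=3,suppress=True)
from workcell import robot
s=robot.read_state(); M=tool(s); print(s['eef_pos'],'jaw',np.degrees(np.arctan2(M[1,1],M[0,1])),s['wrist_force'],s['wrist_torque'],s['width'])
im=cv2.imread('pics/s6.png')[:,:,::-1]; crop(im,250,130,120,120,5,'pics/s6c.png')
E
```

```text
t 24.4333 pos [546.299  27.031  74.314] F [-11.679   0.949  46.108] w 25.67614702414003
[546.293  27.047  74.307] jaw -10.633913279943096 [-11.008   1.027  46.318] [0.297 2.896 0.009] 25.992131518010094
```

View pics/k6.png

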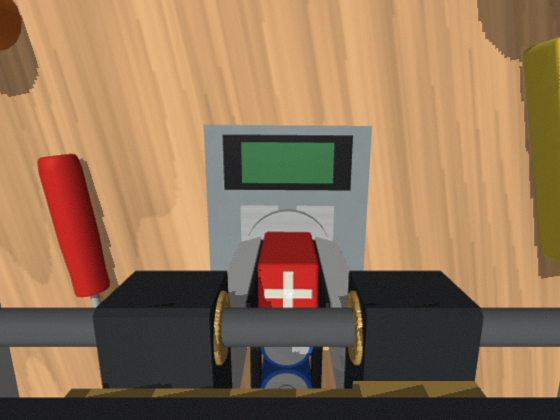

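View pics/s6c.png

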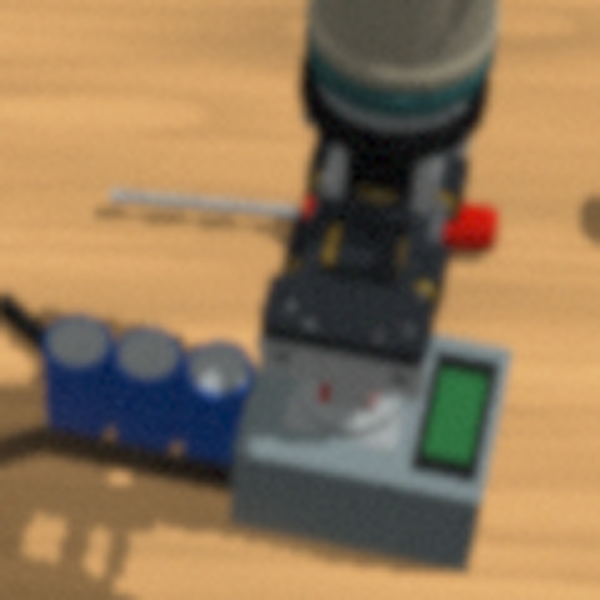

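The force rose from 10 N to 46 N with no further travel, so the collar has bottomed on the housing. I'll relax to about 22 N to keep a comfortable holding push.

{"name": "apply_moves", "arguments": {"series": [[0.1, -0.05, 0, 0, 0], [0.1, -0.1, 0, 0, 0], [0.1, -0.12, 0, 0, 0], [0.1, -0.12, 0, 0, 0], [0.1, -0.12, 0, 0, 0], [0.1, -0.12, 0, 0, 0]]}}

```text
t: 24.98
eef_pos: [546.3, 27.0, 74.4]
orientation: [1.745, 1.569, -0.011]
wrist_force: [-6.2, 1.3, 23.5]
width: 25.5
```

```bash
python3 snap.py wrist k7 top t7; python3 - <<'E'
from h import *
np.set_printoptions(precision=3,suppress=True)
from workcell import robot
s=robot.read_state(); M=tool(s); print(s['eef_pos'],'tilt',M[:,0],s['wrist_force'],s['wrist_torque'],s['width'])
z=np.load('pics/k7.npz'); c={k:z[k] for k in z if k!='d'}; d=z['d']
print('key top',undepth(c,[(281,286),(297,286),(288,300)],[d[286,281],d[286,297],d[300,288]]), 'collar top',undepth(c,[(288,222)],[d[222,288]]),'housing',undepth(c,[(220,230),(360,230)],[d[230,220],d[230,360]]))
im=cv2.imread('pics/k7.png')[:,:,::-1]; crop(im,190,190,200,200,3.5,'pics/k7c.png')
E
```

```text
t 25.0333 pos [546.24   27.038  74.36 ] F [-6.675  1.15  24.102] w 25.601517862484226
[546.268  27.033  74.385] tilt [ 0.002 -0.    -1.   ] [-6.312  1.06  23.781] [ 0.213  1.516 -0.057] 25.76813411047742
key top [[543.935  28.838 116.913]
 [550.425  26.852 115.324]
 [545.599  21.815 116.536]] collar top [[549.514  42.113  66.018]] housing [[510.075  42.916  59.42 ]
 [588.66   28.477  60.619]]
```

View pics/k7c.png

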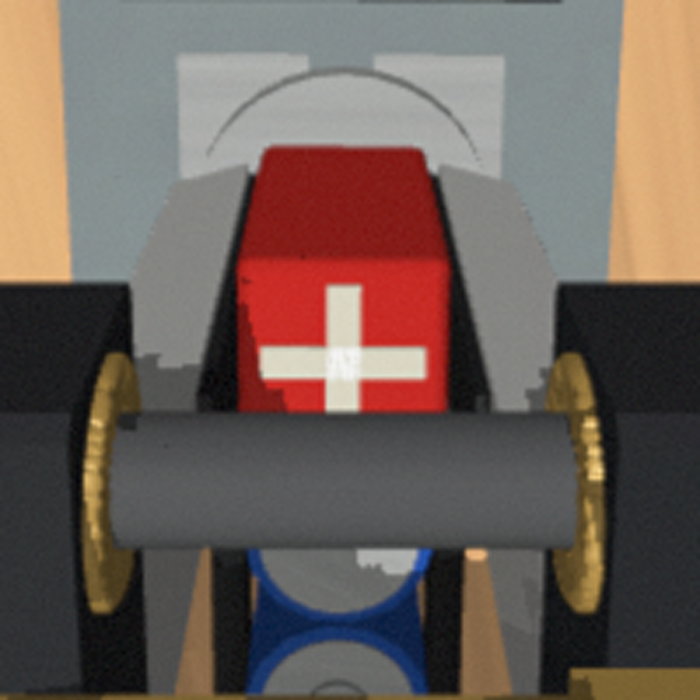

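View pics/t7.png

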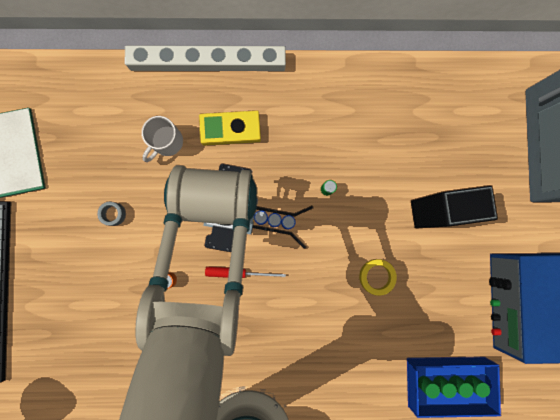

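The collar top is at z = 66 mm and the key top at about 116 mm, so the collar is flush on the 60 mm housing. The cells are in file at (261–289, 217–221), and the bystanders have not moved. Handing in.

```bash
python3 - <<'E'
from workcell import robot
print(robot.close_job())
s=robot.read_state(); print(s['t'],s['eef_pos'],s['wrist_force'],s['width'])
E
```

```text
the job is handed in; nothing more can be done
None
the job is handed in; nothing more can be done
```

I handed the job in at about 25 s of the 72 s allowed. The three blue cells stand in single file against the tester, and the key is pressed home in the socket and still gripped. No verdict is reported.

**Cells**
- I slid A between the rails while B waited outside. On release A slipped back to about x = -79 mm; cell_c also ended up a few mm off the stop.
- While I was sliding B in my grip, A and B leaned forward. The depth images gave about 0.4–0.5 rad, close to the 0.6 limit. I backed off, set B down upright, and pushed the file home from behind, low on B with the fingers nearly closed.
- The last close check showed all three upright (slopes under 0.02), with centres 34 mm apart. c was at the stop, where I had felt a reaction of about 8 N. After the key went in, the top view still showed them in file.

**Key**
- I gripped it on its flats, turned it about 13.5°, and lowered it into the socket with no jamming.
- The TCP stopped at z = 74.4 mm, the height I expected with the collar flush. The depth image put the collar top at 66 mm, where flush is 66 mm.
- The push rose to 46 N at the hard stop, so I relaxed it to about 24 N for the hand-in, with a 60 N grip setting. About 6 N of sideways force remained.
- I could not measure the pin's travel or force directly; I inferred them from the collar being flush and the force readings.

The other items on the desk showed no visible movement in the last top view, though the arm partly hid the short cell.

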